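# Jar up and log two seed lots

### The job

Put the sorted palm nuts back in store: lower each dark brown nut gently into the jar with the blue foot and each pale nut gently into the jar with the yellow foot, without dropping any. Turn each jar where it stands so that its white bar-code label looks straight at the reader's red window, then close each jar with the lid whose knob has its colour, seated flat. Finally, with all that done, press the reader's green log key fully down and let it go; leave the little seed dishes, the amber jar and the can alone.

Things in the scene. Friction and masses are not known exactly. Their poses are not given: they have to be found in the camera images.
- dark1: Dark brown, furrowed palm nut: an ellipsoid 54 mm long (own x) by 42 mm wide (own y) by 36 mm thick (own z), 55 g or so; origin at its centre. Starts lying flat on the white board. 1 or 2 dark nuts are present in any start; absent ones have no pose. Belongs in the blue jar.
- dark2: Dark brown, furrowed palm nut: an ellipsoid 54 mm long (own x) by 42 mm wide (own y) by 36 mm thick (own z), 55 g or so; origin at its centre. Starts lying flat on the white board. 1 or 2 dark nuts are present in any start; absent ones have no pose. Belongs in the blue jar.
- pale1: Pale tan, furrowed areca nut: an ellipsoid 58 mm long (own x) by 40 mm wide (own y) by 34 mm thick (own z), 55 g or so; origin at its centre. Starts lying flat on the white board. 1 or 2 pale nuts are present in any start; absent ones have no pose. Belongs in the yellow jar.
- pale2: Pale tan, furrowed areca nut: an ellipsoid 58 mm long (own x) by 40 mm wide (own y) by 34 mm thick (own z), 55 g or so; origin at its centre. Starts lying flat on the white board. 1 or 2 pale nuts are present in any start; absent ones have no pose. Belongs in the yellow jar.
- jar_blue: Loose open clear jar, blue foot and blue label stripe, 0.45 kg: 156 mm outside diameter, 80 mm high, 8 mm wall (pinch the rim from above, lead it round the axis), inside 140 mm across, floor 12 mm above its underside. Origin: centre of underside, z up; own +x points from the axis out through the middle of the white bar-code label; a white strip over the rim marks that side.
- jar_yellow: Loose open clear jar, yellow foot and yellow label stripe, 0.45 kg: 156 mm outside diameter, 80 mm high, 8 mm wall (pinch the rim from above, lead it round the axis), inside 140 mm across, floor 12 mm above its underside. Origin: centre of underside, z up; own +x points from the axis out through the middle of the white bar-code label; a white strip over the rim marks that side.
- lid_blue: Clear lid with blue knob for the blue-footed jar, 0.14 kg: plug 128 mm across, 10 mm deep, under a disc 148 mm across, 7 mm thick; upright round knob 26 mm across, 30 mm tall (top 47 mm above the origin). Origin: centre of the plug's underside. Lies right way up on a grey mat 3 mm thick. Seated, the disc rests on the jar's rim and this origin is 70 mm above the jar's.
- lid_yellow: Clear lid with yellow knob for the yellow-footed jar, 0.14 kg: plug 128 mm across, 10 mm deep, under a disc 148 mm across, 7 mm thick; upright round knob 26 mm across, 30 mm tall (top 47 mm above the origin). Origin: centre of the plug's underside. Lies right way up on a grey mat 3 mm thick. Seated, the disc rests on the jar's rim and this origin is 70 mm above the jar's.
- board: White sorting board, fixed, 270 mm (its x) by 160 mm, no rim; origin at the centre of its underside, top 6 mm above the bench.
- reader_window (a point): Middle of the dark red window (98 mm wide) in the front of the white bench-top code reader, 53 mm above the bench. The reader is fixed, faces the robot (-x), its case 130 mm wide, 75 mm deep behind the window and 91 mm high, on a black base that reaches 25 mm in front of the window and is 16 mm high.
- log_key_top (a point): Middle of the top of the round green log key (32 mm across) on top of the reader, 109 mm above the bench; pressed straight down.
- log_key (a joint): Travel of the green log key in m: 0 up, 0.006 fully down; springs back; fully down takes about 5 N.
- dish_pits: Bystander: small glass dish of little pale pits, 96 mm across, 16 mm high; origin at its underside or within it. Leave alone.
- dish_dates: Bystander: small glass dish of little brown date stones, 96 mm across, 16 mm high; origin at its underside or within it. Leave alone.
- bottle: Bystander: amber glass jar with black cap, 60 mm across, 105 mm high; origin at its underside or within it. Leave alone.
- canister: Bystander: closed aluminium can, 66 mm across, 85 mm high; origin at its underside or within it. Leave alone.

How it is judged:
On the way:
1. with every nut in its jar, both labels facing the window and both lids on, the green log key is pressed fully down (horizontal distance between each of dark1, dark2 and jar_blue below 0.068 m and z of dark1 in the frame of jar_blue between 0.01 and 0.067 m and z of dark2 in the frame of jar_blue between 0.01 and 0.067 m and horizontal distance between each of pale1, pale2 and jar_yellow below 0.068 m and z of pale1 in the frame of jar_yellow between 0.01 and 0.067 m and z of pale2 in the frame of jar_yellow between 0.01 and 0.067 m and x of reader_window in the frame of jar_blue above 0.05 m and y of reader_window in the frame of jar_blue between -0.05 and 0.05 m and angle between each of jar_blue, jar_yellow, lid_blue, lid_yellow's own z axis and vertical below 0.06 rad and height (world z) of each of jar_blue, jar_yellow below 0.01 m and distance of each of jar_blue, jar_yellow from where it was at the start of the episode below 0.06 m and x of reader_window in the frame of jar_yellow above 0.05 m and y of reader_window in the frame of jar_yellow between -0.05 and 0.05 m and horizontal distance between lid_blue and jar_blue below 0.01 m and z of lid_blue in the frame of jar_blue between 0.065 and 0.074 m and horizontal distance between lid_yellow and jar_yellow below 0.01 m and z of lid_yellow in the frame of jar_yellow between 0.065 and 0.074 m and value of joint log_key above 0.0045 m), for 0.05 s.
At the end, for the whole second after the job is handed in: Each nut lies in the jar of its colour; both jars upright, within 60 mm of where they began, the line from axis through mid label passing within 50 mm of mid window; each wears its lid, within 10 mm of centred, flat on the rim (to 4 mm); key up again, all at rest (horizontal distance between each of dark1, dark2 and jar_blue below 0.068 m and z of dark1 in the frame of jar_blue between 0.01 and 0.067 m and z of dark2 in the frame of jar_blue between 0.01 and 0.067 m and horizontal distance between each of pale1, pale2 and jar_yellow below 0.068 m and z of pale1 in the frame of jar_yellow between 0.01 and 0.067 m and z of pale2 in the frame of jar_yellow between 0.01 and 0.067 m and x of reader_window in the frame of jar_blue above 0.05 m and y of reader_window in the frame of jar_blue between -0.05 and 0.05 m and angle between each of jar_blue, jar_yellow, lid_blue, lid_yellow's own z axis and vertical below 0.06 rad and height (world z) of each of jar_blue, jar_yellow below 0.01 m and distance of each of jar_blue, jar_yellow from where it was at the start of the episode below 0.06 m and x of reader_window in the frame of jar_yellow above 0.05 m and y of reader_window in the frame of jar_yellow between -0.05 and 0.05 m and horizontal distance between lid_blue and jar_blue below 0.01 m and z of lid_blue in the frame of jar_blue between 0.065 and 0.074 m and horizontal distance between lid_yellow and jar_yellow below 0.01 m and z of lid_yellow in the frame of jar_yellow between 0.065 and 0.074 m and linear speed of each of jar_blue, jar_yellow, lid_blue, lid_yellow below 0.02 m/s and value of joint log_key below 0.002 m); the robot touches nothing.
It fails at once if a nut is dropped or thrown into a jar: inside it and still above the floor (its centre 42 to 80 mm up the jar) it moves faster than 0.6 m/s, a fall of 3 cm or more ((horizontal distance between dark1 and jar_blue below 0.068 m and z of dark1 in the frame of jar_blue between 0.042 and 0.08 m and linear speed of dark1 above 0.6 m/s) or (horizontal distance between dark1 and jar_yellow below 0.068 m and z of dark1 in the frame of jar_yellow between 0.042 and 0.08 m and linear speed of dark1 above 0.6 m/s) or (horizontal distance between dark2 and jar_blue below 0.068 m and z of dark2 in the frame of jar_blue between 0.042 and 0.08 m and linear speed of dark2 above 0.6 m/s) or (horizontal distance between dark2 and jar_yellow below 0.068 m and z of dark2 in the frame of jar_yellow between 0.042 and 0.08 m and linear speed of dark2 above 0.6 m/s) or (horizontal distance between pale1 and jar_blue below 0.068 m and z of pale1 in the frame of jar_blue between 0.042 and 0.08 m and linear speed of pale1 above 0.6 m/s) or (horizontal distance between pale1 and jar_yellow below 0.068 m and z of pale1 in the frame of jar_yellow between 0.042 and 0.08 m and linear speed of pale1 above 0.6 m/s) or (horizontal distance between pale2 and jar_blue below 0.068 m and z of pale2 in the frame of jar_blue between 0.042 and 0.08 m and linear speed of pale2 above 0.6 m/s) or (horizontal distance between pale2 and jar_yellow below 0.068 m and z of pale2 in the frame of jar_yellow between 0.042 and 0.08 m and linear speed of pale2 above 0.6 m/s)).
It fails at once if a nut is pressed or struck hard against a jar (more than 20 N between them) (contact force between any of dark1, dark2, pale1, pale2 and jar_blue above 20 N or contact force between any of dark1, dark2, pale1, pale2 and jar_yellow above 20 N).
It fails at once if a jar is tipped by more than 30 degrees (angle between any of jar_blue, jar_yellow's own z axis and vertical above 0.52 rad).
It fails at once if a seed dish, the amber jar or the can is moved by more than 40 mm (distance of any of dish_pits, dish_dates, bottle, canister from where it was at the start of the episode above 0.04 m).
Of dark1, dark2 only 1 to 2 are there at a start; the rules pass over those that are not, and their reading is None.
Of pale1, pale2 only 1 to 2 are there at a start; the rules pass over those that are not, and their reading is None.
At some moment in a run one of dark1, dark2, pale1, pale2 may be knocked a few centimetres aside while the robot is not near it.
It also fails if it takes over 210 s, if anything falls off the work surface, if the arm or the gripper's body presses on something with over 40 N, if the wrist force passes 120 N, or if a joint passes its speed limit or range.

### The arm

A 6-joint arm with a two-finger parallel gripper is mounted at the origin on the work surface. World frame = base frame: x ahead of the robot, y to its left, z up, the work surface at z = 0. Lengths are in m, angles in rad, forces in N, time in s.
With the tool pointing down it reaches from about 0.3 to 0.75 m from the base axis. Payload 8.5 kg.
Tool frame: the origin (TCP) lies at the very end of the fingers, on their centre line; the grasp point (between the pads) lies 19 mm behind it; x points along the fingers, y is the direction in which the jaws open and shut, and the axes are right-handed (so a half turn about x gives the same grasp; the last joint's range is limited). The gripper opens to 85 mm and grips with 20 to 120 N. Pads are 22 mm wide; open, the fingers measure 114 mm over their backs; the gripper's body (76 mm by 85 mm) begins 54 mm behind the grasp point. The pads swing forward as they close: fully open they stand 13 mm farther back than shut.
Start: joints at [-1.494, 0.381, 1.297, -0, 1.464, -0.215], TCP at [0.158, -0.527, 0.231] pointing down, gripper open.
Joint ranges: [-3.11, 3.11], [-0.89, 2.33], [0.22, 2.48], [-1.42, 4.56], [0.17, 2.85], [-2.88, 2.88]. Speed limits (rad/s): [2.39, 2.39, 3.14, 3.14, 3.14, 3.14].

### API

Orientations are given as a unit quaternion [w, x, y, z].
In Python, from station import robot gives the robot as it stands.
- The arm moves only by the tool carry_out, never from a script. Its arguments are lists of equal length, an entry for each row: "rotation": the turn, a rotation vector about the tool's x, y, z in degrees, a list of three; "travel": the shift along the tool's x, y, z in mm, a list of three; "jaw": the finger opening in mm, from 0 to 85.4. A call has 1 to 5 rows; each row is the pose to reach, as a shift and turn from the pose commanded when the call began, along the tool's axes at that moment; what a row does not reach only later rows make up. A row lasts 1/10 s, in which the tool goes at most 50 mm and 8.59 degrees, less where a joint would pass 70% of its speed; a pose out of reach is approached as far as the arm can. A call with a gripper value outside its range is refused whole. The fingers move at their own pace and stop on an object; "newtons" is the grip in N (left out, the last holds). Time passes only in rows, so rows that repeat a pose let the fingers close. It gives the time, the measured TCP pose, the force and the opening at its end, in the units of the state.
- robot.read_state(): the state, without advancing time (a new reading comes with each control period).
- robot.capture(name): name is "scene" or "top" or "wrist"; returns the picture (400x640x3 uint8, red, green, blue); there is no depth.
- robot.calibration(name): a dict with "vertical_fov" (degrees; the focal length in pixels is half the picture's height over the tangent of half this angle, whatever the lens; pixels are square), "cx", "cy" (the principal point, pixels), "R" (3x3) and "t" (3): a world point X has camera coordinates R X + t. Camera axes: x right, y down, z forward; pixel columns grow to the right and rows downward; lengths in m; the calibration is good to about 2 mm. A picture is of the moment at which its call begins: read the wrist's pose just before it. calibration takes no time and is no camera call; for the wrist camera it gives the pose at the moment of the call.
- robot.sign_off(): hands the job in, once; it reports no verdict.
The state is a dict: "time_s": time; "joints": joint angles; "joint_vel": joint speeds; "tau": joint torques, N m; "tool_pos": TCP position; "eef_rot": TCP orientation; "wrist_force": force on the tool from outside, world axes, zero at the start; "ft_torque": the same for the moment, N m; "finger_gap": opening from 0.0 (shut) to 1.0 (fully open).
Only numpy, scipy, OpenCV 4.12 (cv2) and the standard library are available. Lean on these libraries where they do the work, as an engineer would, in place of code of your own. Each camera call takes 0.05 s, during which the arm holds its last target. There are 200 camera calls.

## Working session

There is one attempt and no reset: what is moved stays moved. The work goes in short steps, Python scripts to look and compute and a tool call to move; the robot and the scene stay as the last step left them, time stands still between calls to the robot, and variables do not carry over. Pictures are saved under pics/ and viewed, about 12 in all and at most 16, crops included, and the job is handed in when it is done.

Besides the shell and the picture viewer there is one more tool, called after "Emit:" as name(argument=value, ...), one argument or row to a line, values as JSON. carry_out: Moves the arm, as the interface text tells. Its arguments: {"type":"object","properties":{"rotation":{"type":"array"},"travel":{"type":"array"},"jaw":{"type":"array"},"newtons":{"type":"number"}},"required":["rotation","travel","jaw"]}

```bash
ls; mkdir -p pics; cat > h.py <<'E'
import numpy as np, cv2
from station import robot
from scipy.spatial.transform import Rotation as Ro
def cap(n,f=None):
    c=robot.calibration(n); im=robot.capture(n)
    if f: cv2.imwrite('pics/'+f,im[:,:,::-1])
    return im,c
def ray(c,u,v,z):
    f=200/np.tan(np.radians(c['vertical_fov'])/2)
    R=np.array(c['R']);t=np.array(c['t']);o=-R.T@t
    d=R.T@np.array([(u-c['cx'])/f,(v-c['cy'])/f,1])
    return o+d*(z-o[2])/d[2]
def proj(c,X):
    f=200/np.tan(np.radians(c['vertical_fov'])/2)
    p=np.array(c['R'])@np.array(X)+np.array(c['t'])
    return f*p[0]/p[2]+c['cx'],f*p[1]/p[2]+c['cy']
def pose():
    s=robot.read_state();w,x,y,z=s['eef_rot']
    return np.array(s['tool_pos']),Ro.from_quat([x,y,z,w]),s
E
python3 - <<'E'
from h import *
for n in('top','scene'):
    im,c=cap(n,n+'0.png'); print(c)
p,R,s=pose();print(s);print(R.as_matrix().round(3))
E
```

```text
pics
{'vertical_fov': 44.903095858507626, 'cx': 317.1416994343799, 'cy': 194.5440125396395, 'R': array([[ 0.0074508 , -0.99988328, -0.01333842],
       [-0.98804628, -0.00530735, -0.15406616],
       [ 0.15397739,  0.01432689, -0.9879705 ]]), 't': array([0.01848269, 0.55036491, 1.20035555])}
{'vertical_fov': 43.82837906655133, 'cx': 321.32636860236033, 'cy': 203.08109394670822, 'R': array([[-0.35936615,  0.93312286, -0.0117348 ],
       [ 0.55158719,  0.20225168, -0.80922545],
       [-0.75273338, -0.297281  , -0.58738103]]), 't': array([ 0.19693539, -0.23151583,  1.76755808])}
{'time_s': 0.1, 'joints': array([-1.49431130e+00,  3.81130798e-01,  1.29814941e+00,  1.07897584e-05,
        1.46361417e+00, -2.15278525e-01]), 'joint_vel': array([-0.0011639 , -0.00160043, -0.00156544,  0.00115011, -0.00033207,
       -0.00061014]), 'tau': array([ 2.82191832e-03, -4.49224198e+01, -2.31655079e+01, -1.99048973e-04,
        3.67552871e-03,  4.82373309e-06]), 'tool_pos': array([ 0.15819441, -0.52648744,  0.23078435]), 'eef_rot': array([ 0.10232922,  0.69963158,  0.10324693, -0.69956019]), 'wrist_force': array([-0.52799303,  0.49358376,  0.29807874]), 'ft_torque': array([-0.00328584,  0.02832474,  0.03989036]), 'finger_gap': 1.001089380593295}
[[-0.     0.288 -0.958]
 [ 0.001 -0.958 -0.288]
 [-1.    -0.001 -0.   ]]
```

View pics/top0.png

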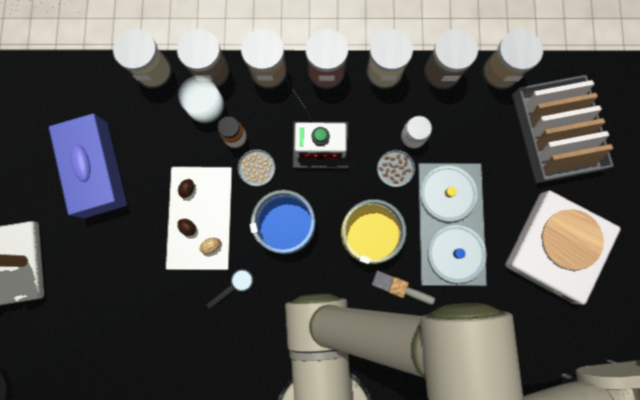

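View pics/scene0.png

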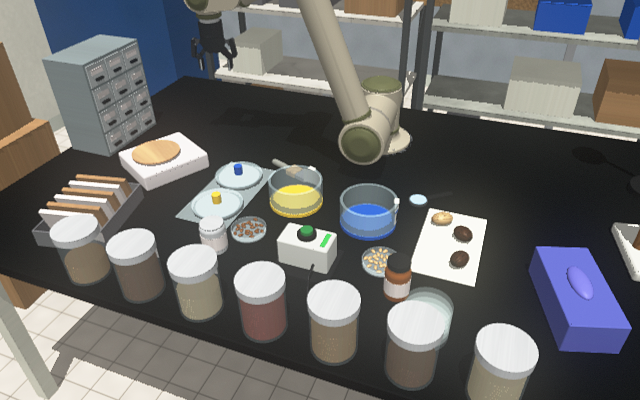

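The top view shows two dark nuts at (186,188) and (187,227) and one pale nut at (210,245). The blue jar is at (284,222) with its strip at (254,228), and the yellow jar is at (373,232) with its strip at (365,259). The yellow knob is at (451,192), the blue knob at (459,254) and the key at (320,135). The scene view agrees.

```bash
cat > m.py <<'E'
from h import *
im=cv2.imread('pics/top0.png')[:,:,::-1]; c=robot.calibration('top')
hsv=cv2.cvtColor(np.ascontiguousarray(im),cv2.COLOR_RGB2HSV)
def blobs(m,z,name,amin=15):
    n,l,st,ce=cv2.connectedComponentsWithStats(m.astype(np.uint8))
    for i in range(1,n):
        if st[i,4]>=amin:
            ys,xs=np.where(l==i);P=np.array([ray(c,x,y,z)[:2] for x,y in zip(xs,ys)])
            w,V=np.linalg.eigh(np.cov(P.T));mm=P.mean(0)
            print(name,ce[i].round(1),st[i],'xy',mm.round(4),'semi',(2*np.sqrt(w)).round(4),'ang',np.degrees(np.arctan2(V[1,1],V[0,1])).round(1))
H,S,V=[hsv[...,i].astype(int) for i in range(3)]
roi=np.zeros(V.shape,bool);roi[172:266,172:228]=1
blobs(roi&(V<110),0.024,'dark')
blobs(roi&(S>70)&(V>=110),0.023,'pale')
box=lambda x0,y0,x1,y1:(np.add.outer(np.arange(400)*0,np.arange(640))>=x0)&(np.add.outer(np.arange(400)*0,np.arange(640))<x1)&(np.add.outer(np.arange(400),np.arange(640)*0)>=y0)&(np.add.outer(np.arange(400),np.arange(640)*0)<y1)
b=(H>95)&(H<125)&(S>120);y=(H>20)&(H<35)&(S>120)
blobs(box(240,180,330,265)&b,0.012,'jarB');blobs(box(330,190,420,275)&y,0.012,'jarY')
blobs(box(440,180,465,205)&y,0.050,'lidY',8);blobs(box(445,240,475,268)&b,0.050,'lidB',8)
g=(H>45)&(H<90)&(S>100)
blobs(box(295,120,350,150)&g,0.109,'key',8)
r=((H<10)|(H>170))&(S>120)
blobs(box(295,140,350,175)&r,0.053,'win',5)
blobs(box(245,215,262,240)&(V>200)&(S<50),0.080,'stripB',3);blobs(box(355,250,378,270)&(V>200)&(S<50),0.080,'stripY',3)
blobs(box(290,115,352,165)&(V>150)&(S<40),0.091,'case',30)
E
python3 m.py; python3 - <<'E'
from h import *
im=cv2.imread('pics/top0.png')[110:290,160:500]
cv2.imwrite('pics/c1.png',cv2.resize(im,None,fx=2.35,fy=2.35,interpolation=cv2.INTER_CUBIC))
im,c=cap('wrist','w0.png');p,R,s=pose()
Rc=c['R'];print('cam in tool',R.as_matrix().T@(-Rc.T@c['t']-p),'cam axes in tool\n',(R.as_matrix().T@Rc.T).round(3),c['vertical_fov'],c['cx'],c['cy'])
E
```

```text
dark [186.1 188.5] [178 179  17  20 239] xy [0.5674 0.366 ] semi [0.0209 0.0257] ang 159.8
dark [186.7 227.3] [178 219  19  18 245] xy [0.4655 0.3595] semi [0.0189 0.028 ] ang 51.3
pale [209.5 245.4] [200 238  20  16 237] xy [0.4193 0.2985] semi [0.0184 0.0273] ang 116.9
jarB [283.8 222.5] [ 258  197   53   53 2204] xy [0.4807 0.109 ] semi [0.0681 0.0706] ang 130.6
jarB [306.3 244.8] [302 241   9   9  17] xy [0.423  0.0496] semi [0.0025 0.0164] ang 134.5
jarY [372.5 231.9] [ 347  206   53   53 2195] xy [ 0.4578 -0.122 ] semi [0.0669 0.0705] ang 47.5
lidY [450.6 191.5] [446 187  10  10  76] xy [ 0.5589 -0.3178] semi [0.0115 0.014 ] ang 126.3
lidB [459.1 253.1] [454 249  11   9  81] xy [ 0.4031 -0.3336] semi [0.0116 0.0139] ang 89.8
key [301.1 136.6] [300 128   3  18  42] xy [0.6851 0.0618] semi [0.0036 0.0261] ang 178.4
key [320.  134.5] [314 129  13  12 129] xy [0.6906 0.015 ] semi [0.0161 0.0163] ang 108.4
win [320.1 155.8] [301 154  39   5 175] xy [0.6497 0.0149] semi [0.0072 0.0591] ang 90.0
stripB [253.2 227.1] [250 221   7  12  56] xy [0.4623 0.1787] semi [0.0076 0.015 ] ang -166.5
stripY [364.7 259. ] [360 256  11   7  54] xy [ 0.3862 -0.0957] semi [0.0072 0.0145] ang 73.5
case [321.7 136.6] [ 295  123   51   28 1053] xy [0.6903 0.011 ] semi [0.0461 0.0797] ang 90.3
cam in tool [-0.14213472 -0.0006755  -0.06535775] cam axes in tool
 [[ 0.001 -0.26   0.965]
 [ 1.    -0.001 -0.001]
 [ 0.001  0.965  0.26 ]] 65.59591465300042 322.47532805783436 196.27681305812555
```

View pics/c1.png

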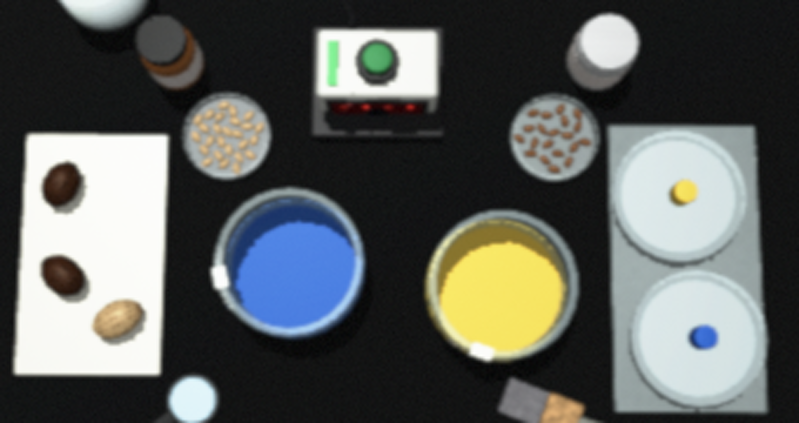

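The measurements fit the given sizes: the jar floors come out at 70 mm radius and the nuts at about 27 x 20 mm semi-axes. One pale nut is present. Next I'll write a helper that gives tool-frame numbers, then move over the blue jar.

```bash
cat > plan.py <<'E'
import sys,json
from h import *
def T(x,y,z,psi):
    a=np.radians(psi);c,s=np.cos(a),np.sin(a)
    return np.array([x,y,z]),np.array([[0,c,s],[0,s,-c],[-1,0,0]])
def plan(wps,start=None,v=46,w=8.4):
    """wps: [x,y,z,psi] in m,deg; prints calls of <=5 rows (mm,deg)"""
    if start is None:
        p,R,s=pose();M=R.as_matrix();psi=np.degrees(np.arctan2(M[1,1],M[0,1]));start=[*p,psi]
        print('start',np.round(start,4),'tilt',np.round(M[:2,0],4),'F',s['wrist_force'].round(1),'gap',round(s['finger_gap']*85.4,1),'t',round(s['time_s'],1))
    pts=[np.array(start,float)]
    for q in wps:
        q=np.array(q,float);d=q-pts[-1]
        n=max(1,int(np.ceil(max(np.linalg.norm(d[:3])*1000/v,abs(d[3])/w))))
        a=pts[-1].copy();pts+=[a+d*(k+1)/n for k in range(n)]
    for i in range(0,len(pts)-1,5):
        p0,R0=T(*pts[i])
        rows=pts[i+1:i+6]
        print('travel',json.dumps([[round(float(u),1)+0.0 for u in R0.T@(q[:3]-p0)*1000] for q in rows]).replace(' ',''),'rotX',[round(float(pts[i][3]-q[3]),1) for q in rows],'end',pts[min(i+5,len(pts)-1)].round(3))
if __name__=='__main__':
    a=json.loads(sys.argv[1]);plan(a,v=float(sys.argv[2]) if len(sys.argv)>2 else 46)
E
python3 plan.py '[[0.42,0.02,0.28,67]]'
```

```text
start [  0.1582  -0.5265   0.2309 -73.281 ] tilt [-0.0001  0.001 ] F [-0.2  0.  -0.1] gap 85.5 t 0.1
travel [[-2.9,-26.4,-24.0],[-5.8,-52.7,-48.0],[-8.7,-79.1,-72.0],[-11.6,-105.4,-96.0],[-14.4,-131.8,-120.0]] rotX [-8.3, -16.5, -24.8, -33.0, -41.3] end [  0.235  -0.366   0.245 -32.022]
travel [[-2.9,-4.0,-35.4],[-5.8,-8.0,-70.8],[-8.7,-12.0,-106.3],[-11.6,-16.0,-141.7],[-14.4,-20.0,-177.1]] rotX [-8.3, -16.5, -24.8, -33.0, -41.3] end [ 0.312 -0.205  0.26   9.237]
travel [[-2.9,20.4,-29.3],[-5.8,40.7,-58.5],[-8.7,61.1,-87.8],[-11.6,81.4,-117.0],[-14.4,101.8,-146.3]] rotX [-8.3, -16.5, -24.8, -33.0, -41.3] end [ 3.8900e-01 -4.4000e-02  2.7400e-01  5.0496e+01]
travel [[-2.9,34.6,-8.6],[-5.8,69.2,-17.1]] rotX [-8.3, -16.5] end [4.2e-01 2.0e-02 2.8e-01 6.7e+01]
```

Emit:
carry_out(
  rotation=[
    [-8.3,0,0],
    [-16.5,0,0],
    [-24.8,0,0],
    [-33,0,0],
    [-41.3,0,0],
  ],
  travel=[
    [-3,-26,-24],
    [-6,-53,-48],
    [-9,-79,-72],
    [-12,-105,-96],
    [-14,-132,-120],
  ],
  jaw=[40,40,40,40,40],
)

```text
time_s: 0.65
tool_pos: [0.2356, -0.3644, 0.2453]
eef_rot: [0.345, 0.617, 0.345, -0.617]
wrist_force: [0.8, 0.0, -1.2]
finger_gap: 0.47
```

Emit:
carry_out(
  rotation=[
    [-8.3,0,0],
    [-16.5,0,0],
    [-24.8,0,0],
    [-33,0,0],
    [-41.3,0,0],
  ],
  travel=[
    [-3,-4,-35],
    [-6,-8,-71],
    [-9,-12,-106],
    [-12,-16,-142],
    [-14,-20,-177],
  ],
  jaw=[40,40,40,40,40],
)

```text
time_s: 1.15
tool_pos: [0.3123, -0.2036, 0.2595]
eef_rot: [0.54, 0.456, 0.54, -0.456]
wrist_force: [0.5, -0.5, 0.5]
finger_gap: 0.472
```

Emit:
carry_out(
  rotation=[
    [-8.3,0,0],
    [-16.5,0,0],
    [-24.8,0,0],
    [-33,0,0],
    [-41.3,0,0],
  ],
  travel=[
    [-3,20,-29],
    [-6,41,-58],
    [-9,61,-88],
    [-12,81,-117],
    [-14,102,-146],
  ],
  jaw=[40,40,40,40,40],
)

```text
time_s: 1.65
tool_pos: [0.3892, -0.043, 0.2735]
eef_rot: [0.667, 0.236, 0.666, -0.236]
wrist_force: [0.4, -0.4, -0.7]
finger_gap: 0.468
```

Emit:
carry_out(
  rotation=[
    [-8.3,0,0],
    [-16.5,0,0],
    [-16.5,0,0],
  ],
  travel=[
    [-3,35,-9],
    [-6,69,-17],
    [-6,69,-17],
  ],
  jaw=[40,40,40],
)

```text
time_s: 1.95
tool_pos: [0.4204, 0.0224, 0.2794]
eef_rot: [0.694, 0.138, 0.694, -0.137]
wrist_force: [-0.4, -1.4, -0.3]
finger_gap: 0.468
```

```bash
python3 - <<'E'
from h import *
im,c=cap('wrist','w1.png'); p,R,s=pose(); print(p,s['joints'],s['finger_gap'])
print(R.as_matrix().round(3)); np.save('w1c.npy',np.hstack([c['R'],np.array(c['t'])[:,None]]))
for n,X in dict(jb=[.481,.109,.012],jy=[.458,-.122,.012],key=[.69,.015,.109]).items(): print(n,proj(c,X))
E
```

```text
[0.41978777 0.02092281 0.27910576] [-2.33524206e-01  1.13601044e-01  1.52675359e+00 -1.19163501e-05
  1.50172422e+00 -1.40802791e+00] 0.46815510843490615
[[-0.     0.386  0.922]
 [ 0.     0.922 -0.386]
 [-1.    -0.    -0.   ]]
jb (np.float64(398.490651992125), np.float64(181.06113303103388))
jy (np.float64(237.35157036205794), np.float64(227.77155934522844))
key (np.float64(399.6481089532901), np.float64(378.27447805683767))
```

View pics/w1.png

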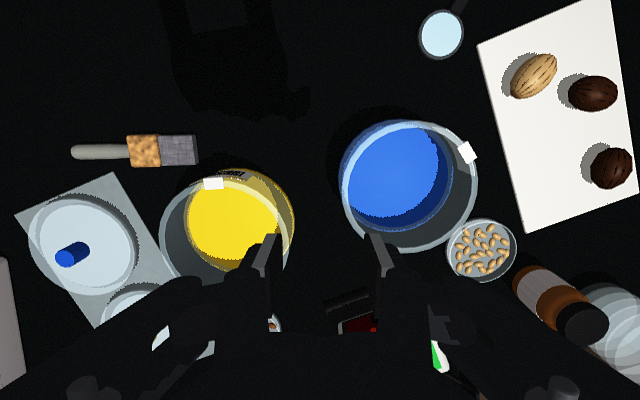

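The wrist view shows the blue jar with its strip at (466,152), the yellow jar with its strip at (213,183), the pale nut at (534,76) and the dark nuts at (594,93) and (611,168). I'll check the strips against the jar centres from the top view.

```bash
python3 - <<'E'
from h import *
M=np.load('w1c.npy');c=robot.calibration('wrist');c['R']=M[:,:3];c['t']=M[:,3]
for n,u,v,C in(('B',466,152,(.481,.109)),('Y',213,183,(.458,-.122))):
    s=ray(c,u,v,.081)[:2];d=s-C;w=np.array([.652,.0145])-C
    a=np.degrees(np.arctan2(d[1],d[0]));b=np.degrees(np.arctan2(w[1],w[0]));print(n,s.round(4),'r',np.hypot(*d).round(4),'ang',a.round(1),'want',b.round(1),'turn',(b-a).round(1))
# rim circle: outer boundary rays, blue jar
im=cv2.imread('pics/w1.png');g=im.max(2)
from scipy.optimize import least_squares
for n,(u0,v0),rng in(('B',(410,187),range(-25,60)),('B2',(410,187),range(120,150)),('Y',(228,230),range(150,215))):
    P=[]
    for a in rng:
        t=np.radians(a);prev=None
        for r in range(95,30,-1):
            x,y=int(round(u0+r*np.cos(t))),int(round(v0+r*np.sin(t)))
            if g[y,x]>70: P.append(ray(c,x,y,.08)[:2]);break
    P=np.array(P);f=least_squares(lambda q:np.hypot(*(P-q).T)-.078,P.mean(0),loss='soft_l1',f_scale=.001)
    print(n,f.x.round(4),np.abs(f.fun).mean())
E
python3 plan.py '[[0.510,0.177,0.13,67],[0.510,0.177,0.05,67]]'
```

```text
B [0.4578 0.1776] r 0.0724 ang 108.7 want -28.9 turn -137.6
Y [ 0.3827 -0.0946] r 0.0801 ang 160.0 want 35.1 turn -124.9
B [0.5201 0.1093] 0.006829448404867971
B2 [0.4701 0.1064] 0.0021777397171890587
Y [ 0.4584 -0.1513] 0.004678469796855711
start [4.19800e-01 2.09000e-02 2.79100e-01 6.72942e+01] tilt [-0.0005  0.0001] F [-0.1 -0.2 -0.6] gap 40.0 t 2.0
travel [[24.9,29.8,3.8],[49.7,59.6,7.7],[74.6,89.4,11.5],[99.4,119.2,15.3],[124.3,149.0,19.1]] rotX [0.0, 0.1, 0.1, 0.2, 0.2] end [ 0.495  0.151  0.155 67.049]
travel [[24.9,29.8,3.7],[64.9,29.8,3.7],[104.9,29.8,3.7]] rotX [0.0, 0.0, 0.0] end [5.10e-01 1.77e-01 5.00e-02 6.70e+01]
```

Emit:
carry_out(
  rotation=[
    [0,0,0],
    [0,0,0],
    [0,0,0],
    [0,0,0],
    [0,0,0],
  ],
  travel=[
    [25,30,4],
    [50,60,8],
    [75,89,12],
    [99,119,15],
    [124,149,19],
  ],
  jaw=[40,40,40,40,40],
)

```text
time_s: 2.5
tool_pos: [0.4954, 0.1493, 0.1543]
eef_rot: [0.693, 0.141, 0.693, -0.141]
wrist_force: [0.6, -0.8, 0.4]
finger_gap: 0.468
```

Emit:
carry_out(
  rotation=[
    [0,0,0],
    [0,0,0],
    [0,0,0],
    [0,0,0],
  ],
  travel=[
    [20,30,4],
    [40,30,4],
    [75,30,4],
    [104,30,4],
  ],
  jaw=[40,40,40,40],
)

```text
time_s: 2.9
tool_pos: [0.5101, 0.1744, 0.0498]
eef_rot: [0.693, 0.141, 0.693, -0.141]
wrist_force: [0.4, 0.2, 0.4]
finger_gap: 0.47
```

Emit:
carry_out(
  rotation=[
    [0,0,0],
    [0,0,0],
    [0,0,0],
    [0,0,0],
    [0,0,0],
  ],
  travel=[
    [0,0,0],
    [0,0,0],
    [0,0,0],
    [0,0,0],
    [0,0,0],
  ],
  jaw=[20,4,2,2,2],
  newtons=50,
)

```text
time_s: 3.4
tool_pos: [0.5109, 0.1756, 0.0523]
eef_rot: [0.694, 0.14, 0.692, -0.14]
wrist_force: [1.1, -1.1, -1.4]
finger_gap: 0.091
```

The rim is gripped, with a gap of 7.8 mm. Now I'll turn the jar about 137° clockwise.

Emit:
carry_out(
  rotation=[
    [8,0,0],
    [16,0,0],
    [24,0,0],
    [32,0,0],
    [40,0,0],
  ],
  travel=[
    [0,-0.7,10.3],
    [0,-2.9,20.4],
    [0,-6.4,30.1],
    [0,-11.2,39.2],
    [0,-17.3,47.6],
  ],
  jaw=[2,2,2,2,2],
)

```text
time_s: 3.9
tool_pos: [0.5483, 0.141, 0.0522]
eef_rot: [0.603, 0.371, 0.602, -0.37]
wrist_force: [-0.7, 0.1, 0.8]
finger_gap: 0.086
```

Emit:
carry_out(
  rotation=[
    [8,0,0],
    [16,0,0],
    [24,0,0],
    [32,0,0],
    [40,0,0],
  ],
  travel=[
    [0,-0.7,10.3],
    [0,-2.9,20.4],
    [0,-6.4,30.1],
    [0,-11.2,39.2],
    [0,-17.3,47.6],
  ],
  jaw=[2,2,2,2,2],
)

```text
time_s: 4.4
tool_pos: [0.5544, 0.0905, 0.0522]
eef_rot: [0.44, 0.555, 0.439, -0.554]
wrist_force: [0.4, 0.7, 1.2]
finger_gap: 0.085
```

Emit:
carry_out(
  rotation=[
    [8,0,0],
    [16,0,0],
    [24,0,0],
    [32,0,0],
    [40,0,0],
  ],
  travel=[
    [0,-0.7,10.3],
    [0,-2.9,20.4],
    [0,-6.4,30.1],
    [0,-11.2,39.2],
    [0,-17.3,47.6],
  ],
  jaw=[2,2,2,2,2],
)

```text
time_s: 4.9
tool_pos: [0.5267, 0.048, 0.0522]
eef_rot: [0.224, 0.672, 0.223, -0.67]
wrist_force: [-0.8, 1.2, 2.5]
finger_gap: 0.091
```

Emit:
carry_out(
  rotation=[
    [8,0,0],
    [16,0,0],
    [17,0,0],
    [17,0,0],
  ],
  travel=[
    [0,-0.7,10.3],
    [0,-2.9,20.4],
    [0,-3.2,21.6],
    [0,-3.2,21.6],
  ],
  jaw=[2,2,2,2],
)

```text
time_s: 5.3
tool_pos: [0.5074, 0.0377, 0.0522]
eef_rot: [0.125, 0.696, 0.124, -0.696]
wrist_force: [-2.8, -1.4, 7.6]
finger_gap: 0.09
```

```bash
python3 - <<'E'
from h import *
im,c=cap('top','t2.png');cv2.imwrite('pics/c2.png',cv2.resize(im[110:290,160:500,::-1],None,fx=2.35,fy=2.35,interpolation=cv2.INTER_CUBIC))
E
python3 plan.py '[]'
```

```text
start [ 5.0760e-01  3.7700e-02  5.2200e-02 -6.9684e+01] tilt [ 0.0008 -0.0007] F [-3.4 -2.8  8.4] gap 7.4 t 5.3
```

View pics/c2.png

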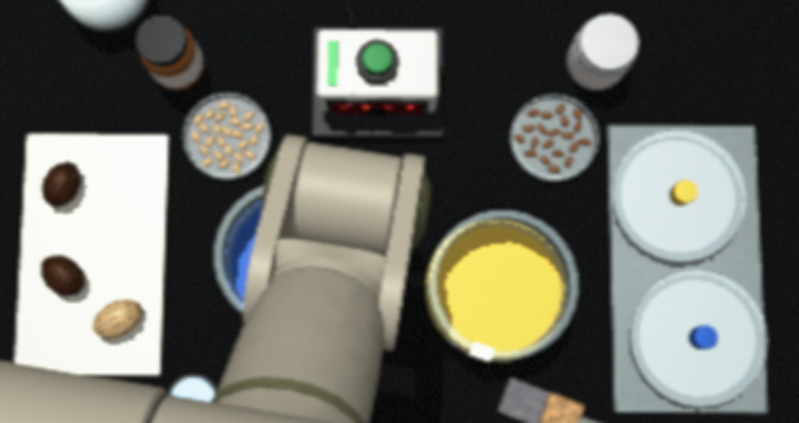

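The view is partly hidden by the arm. Releasing, then going to the yellow jar's rim at φ=130° with ψ=-50° so the wrist stays in range.

```bash
python3 plan.py '[[0.5076,0.0377,0.14,-69.7],[0.4104,-0.0653,0.14,-50],[0.4104,-0.0653,0.05,-50]]'
```

```text
start [ 5.0760e-01  3.7700e-02  5.2200e-02 -6.9684e+01] tilt [ 0.0008 -0.0007] F [-3.4 -2.8  8.4] gap 7.4 t 5.3
travel [[-43.9,0.0,0.0],[-87.8,0.0,0.0],[-87.8,15.7,31.7],[-87.8,31.4,63.4],[-87.8,47.1,95.1]] rotX [0.0, 0.0, -4.9, -9.8, -14.8] end [ 4.3500e-01 -4.0000e-02  1.4000e-01 -5.4925e+01]
travel [[0.0,7.1,34.7],[45.0,7.1,34.7],[90.0,7.1,34.7]] rotX [-4.9, -4.9, -4.9] end [  0.41   -0.065   0.05  -50.   ]
```

Emit:
carry_out(
  rotation=[
    [0,0,0],
    [0,0,0],
    [0,0,0],
    [0,0,0],
  ],
  travel=[
    [0,0,0],
    [0,0,0],
    [-44,0,0],
    [-88,0,0],
  ],
  jaw=[40,40,40,40],
)

```text
time_s: 5.75
tool_pos: [0.5068, 0.0381, 0.1397]
eef_rot: [-0.124, -0.695, -0.124, 0.697]
wrist_force: [0.6, -0.3, 0.3]
finger_gap: 0.469
```

Emit:
carry_out(
  rotation=[
    [-5,0,0],
    [-10,0,0],
    [-15,0,0],
    [-20,0,0],
    [-20,0,0],
  ],
  travel=[
    [0,16,32],
    [0,31,63],
    [0,47,95],
    [0,62.5,127],
    [0,62.5,127],
  ],
  jaw=[40,40,40,40,40],
)

```text
time_s: 6.25
tool_pos: [0.4077, -0.066, 0.1394]
eef_rot: [-0.243, -0.664, -0.243, 0.664]
wrist_force: [-0.3, 0.0, 0.1]
finger_gap: 0.469
```

Emit:
carry_out(
  rotation=[
    [0,0,0],
    [0,0,0],
    [0,0,0],
  ],
  travel=[
    [45,0,0],
    [88,0,0],
    [88,0,0],
  ],
  jaw=[40,40,40],
)

```text
time_s: 6.55
tool_pos: [0.4078, -0.0632, 0.0481]
eef_rot: [-0.24, -0.662, -0.245, 0.666]
wrist_force: [-0.0, 0.5, -0.2]
finger_gap: 0.469
```

Emit:
carry_out(
  rotation=[
    [0,0,0],
    [0,0,0],
    [0,0,0],
    [0,0,0],
    [0,0,0],
  ],
  travel=[
    [0,0,0],
    [0,0,0],
    [0,0,0],
    [0,0,0],
    [0,0,0],
  ],
  jaw=[20,4,2,2,2],
)

```text
time_s: 7.05
tool_pos: [0.4105, -0.0647, 0.053]
eef_rot: [0.244, 0.665, 0.242, -0.663]
wrist_force: [0.8, 1.8, 8.9]
finger_gap: 0.089
```

```bash
python3 plan.py '[]'
```

```text
start [  0.4105  -0.0647   0.053  -49.8579] tilt [ 0.0036 -0.0014] F [0.8 1.8 8.9] gap 7.6 t 7.0
```

Emit:
carry_out(
  rotation=[
    [8,0,0],
    [16,0,0],
    [24,0,0],
    [32,0,0],
    [40,0,0],
  ],
  travel=[
    [0,0.7,-10.3],
    [0,2.9,-20.4],
    [0,6.4,-30.1],
    [0,11.2,-39.2],
    [0,17.3,-47.6],
  ],
  jaw=[2,2,2,2,2],
)

```text
time_s: 7.55
tool_pos: [0.4577, -0.0469, 0.053]
eef_rot: [-0.001, 0.708, -0.001, -0.706]
wrist_force: [-2.8, -0.5, 7.5]
finger_gap: 0.087
```

Emit:
carry_out(
  rotation=[
    [8,0,0],
    [16,0,0],
    [24,0,0],
    [32,0,0],
    [40,0,0],
  ],
  travel=[
    [0,0.7,-10.3],
    [0,2.9,-20.4],
    [0,6.4,-30.1],
    [0,11.2,-39.2],
    [0,17.3,-47.6],
  ],
  jaw=[2,2,2,2,2],
)

```text
time_s: 8.05
tool_pos: [0.5057, -0.0645, 0.053]
eef_rot: [-0.243, 0.665, -0.243, -0.663]
wrist_force: [-0.6, 0.4, 4.2]
finger_gap: 0.086
```

Emit:
carry_out(
  rotation=[
    [8,0,0],
    [16,0,0],
    [24,0,0],
    [32,0,0],
    [40,0,0],
  ],
  travel=[
    [0,0.7,-10.3],
    [0,2.9,-20.4],
    [0,6.4,-30.1],
    [0,11.2,-39.2],
    [0,17.3,-47.6],
  ],
  jaw=[2,2,2,2,2],
)

```text
time_s: 8.55
tool_pos: [0.5311, -0.1086, 0.053]
eef_rot: [-0.456, 0.542, -0.455, -0.54]
wrist_force: [0.2, -0.7, 3.7]
finger_gap: 0.084
```

Emit:
carry_out(
  rotation=[
    [5,0,0],
    [5,0,0],
    [5,0,0],
  ],
  travel=[
    [0,0.3,-6.5],
    [0,0.3,-6.5],
    [0,0.3,-6.5],
  ],
  jaw=[2,2,2],
)

```text
time_s: 8.85
tool_pos: [0.532, -0.1152, 0.053]
eef_rot: [-0.477, 0.524, -0.476, -0.521]
wrist_force: [0.4, -3.4, 6.1]
finger_gap: 0.084
```

Emit:
carry_out(
  rotation=[
    [0,0,0],
    [0,0,0],
    [0,0,0],
    [0,0,0],
    [0,0,0],
  ],
  travel=[
    [0,0,0],
    [0,0,0],
    [-44,0,0],
    [-88,0,0],
    [-135,0,0],
  ],
  jaw=[40,40,40,40,40],
)

```text
time_s: 9.35
tool_pos: [0.5303, -0.1139, 0.1877]
eef_rot: [0.477, -0.522, 0.477, 0.523]
wrist_force: [0.6, 0.4, 0.7]
finger_gap: 0.469
```

```bash
python3 plan.py '[[0.37,0.12,0.19,-100],[0.45,0.27,0.19,-39]]'
```

```text
start [ 5.30300e-01 -1.13900e-01  1.87700e-01 -1.74807e+02] tilt [-0.0015  0.0009] F [0.6 0.4 0.7] gap 40.1 t 9.3
travel [[-0.3,15.4,27.5],[-0.5,30.8,55.0],[-0.8,46.2,82.5],[-1.0,61.5,110.0],[-1.3,76.9,137.5]] rotX [-8.3, -16.6, -24.9, -33.2, -41.6] end [ 4.41000e-01  1.60000e-02  1.89000e-01 -1.33248e+02]
travel [[-0.3,-6.7,30.8],[-0.5,-13.5,61.6],[-0.8,-20.2,92.3],[-1.0,-26.9,123.1],[-1.0,-47.4,128.7]] rotX [-8.3, -16.6, -24.9, -33.2, -40.9] end [  0.38    0.139   0.19  -92.375]
travel [[0.0,-19.1,-9.2],[0.0,-38.3,-18.4],[0.0,-57.4,-27.6],[0.0,-76.6,-36.9],[0.0,-95.7,-46.1]] rotX [-7.6, -15.2, -22.9, -30.5, -38.1] end [  0.43    0.232   0.19  -54.25 ]
travel [[0.0,-9.4,-19.1],[0.0,-18.7,-38.1]] rotX [-7.6, -15.2] end [  0.45   0.27   0.19 -39.  ]
```

```bash
python3 plan.py '[[0.48,0.30,0.25,-110]]'
```

```text
start [ 5.30300e-01 -1.13900e-01  1.87700e-01 -1.74807e+02] tilt [-0.0015  0.0009] F [0.6 0.4 0.7] gap 40.1 t 9.3
travel [[-6.2,1.3,41.7],[-12.5,2.5,83.4],[-18.7,3.8,125.0],[-24.9,5.1,166.7],[-31.2,6.3,208.4]] rotX [-6.5, -13.0, -19.4, -25.9, -32.4] end [ 5.05000e-01  9.30000e-02  2.19000e-01 -1.42403e+02]
travel [[-6.2,-21.3,35.9],[-12.5,-42.5,71.7],[-18.7,-63.8,107.6],[-24.9,-85.1,143.5],[-31.2,-106.3,179.3]] rotX [-6.5, -13.0, -19.4, -25.9, -32.4] end [   0.48    0.3     0.25 -110.  ]
```

Emit:
carry_out(
  rotation=[
    [-6.5,0,0],
    [-13,0,0],
    [-19.4,0,0],
    [-26,0,0],
    [-32.4,0,0],
  ],
  travel=[
    [-6,1,42],
    [-12,2,83],
    [-19,4,125],
    [-25,5,167],
    [-31,6,208],
  ],
  jaw=[60,60,60,60,60],
)

```text
time_s: 9.85
tool_pos: [0.5055, 0.0941, 0.2177]
eef_rot: [0.311, -0.635, 0.311, 0.635]
wrist_force: [0.2, 0.3, 0.8]
finger_gap: 0.697
```

Emit:
carry_out(
  rotation=[
    [-6.5,0,0],
    [-13,0,0],
    [-19.4,0,0],
    [-26,0,0],
    [-32.4,0,0],
  ],
  travel=[
    [-6,-21,36],
    [-12,-42,72],
    [-19,-64,108],
    [-25,-85,143],
    [-31,-106,179],
  ],
  jaw=[60,60,60,60,60],
)

```text
time_s: 10.35
tool_pos: [0.4805, 0.3005, 0.2486]
eef_rot: [0.121, -0.697, 0.121, 0.697]
wrist_force: [0.7, -0.3, 0.1]
finger_gap: 0.702
```

Emit:
carry_out(
  rotation=[
    [0,0,0],
    [0,0,0],
  ],
  travel=[
    [0,0,0],
    [0,0,0],
  ],
  jaw=[60,60],
)

```text
time_s: 10.55
tool_pos: [0.4808, 0.2994, 0.2481]
eef_rot: [0.122, -0.696, 0.123, 0.697]
wrist_force: [0.6, -0.4, -0.5]
finger_gap: 0.702
```

```bash
cat > nuts.py <<'E'
from h import *
import sys
def nuts(f):
    im,c=cap('wrist',f)
    hsv=cv2.cvtColor(np.ascontiguousarray(im),cv2.COLOR_RGB2HSV);H,S,V=[hsv[...,i].astype(int) for i in range(3)]
    G=np.array([[ray(c,u,v,.006)[:2] for u in range(0,640,4)] for v in range(0,400,4)])
    X=cv2.resize(G,(640,400),interpolation=cv2.INTER_LINEAR)
    roi=(X[...,0]>.36)&(X[...,0]<.635)&(X[...,1]>.255)&(X[...,1]<.42)
    for n,m,z in(('dark',(S>60)&(V<120),.024),('pale',(S>60)&(V>=120),.023)):
        m=cv2.morphologyEx((m&roi).astype(np.uint8),cv2.MORPH_OPEN,np.ones((5,5)))
        m=cv2.morphologyEx(m,cv2.MORPH_CLOSE,np.ones((15,15)))
        k,l,st,ce=cv2.connectedComponentsWithStats(m)
        for i in range(1,k):
            if st[i,4]>400:
                ys,xs=np.where(l==i);P=np.array([ray(c,x,y,z)[:2] for x,y in zip(xs,ys)])
                w,E=np.linalg.eigh(np.cov(P.T))
                print(n,ce[i].round(),'xy',P.mean(0).round(4),'semi',(2*np.sqrt(w)).round(4),'long',np.degrees(np.arctan2(E[1,1],E[0,1])).round(1)%180)
if __name__=='__main__': nuts(sys.argv[1])
E
python3 nuts.py w2.png
python3 - <<'E'
from h import *
im,c=cap('top','t3.png');a=im[165:285,230:430,::-1];w=cv2.imread('pics/w2.png')
a=cv2.resize(a,(640,384),interpolation=cv2.INTER_CUBIC)
cv2.imwrite('pics/c3.png',np.vstack([a,cv2.resize(w,None,fx=.5,fy=.5)[:, :].repeat(1,0) if 0 else np.hstack([cv2.resize(w,(320,200)),np.zeros((200,320,3),np.uint8)])]))
E
```

```text
dark [242. 119.] xy [0.5662 0.367 ] semi [0.0212 0.0264] long 153.2
dark [280. 198.] xy [0.4644 0.3607] semi [0.0209 0.0268] long 55.5
dark [338. 221.] xy [0.4116 0.3042] semi [0.0177 0.0232] long 79.3
```

View pics/c3.png

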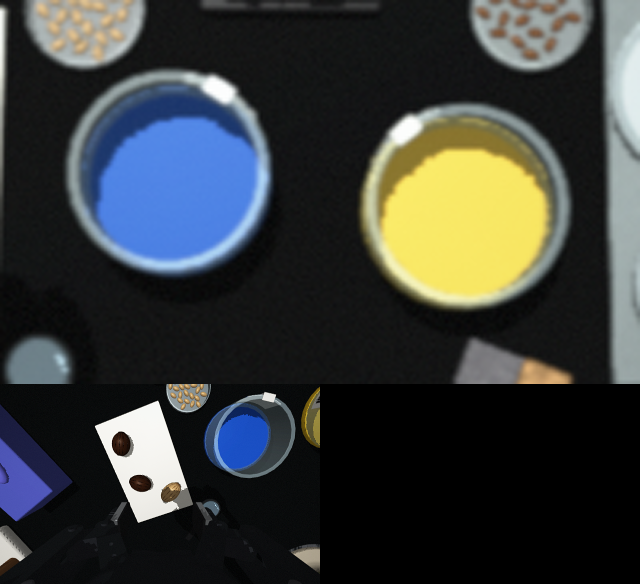

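Both strips now point towards the reader. In the crop the blue rim centre is near (169,171) with its strip at (219,88), and the yellow rim centre is near (466,206) with its strip at (406,128). I'll put numbers on this and go for the upper dark nut.

```bash
python3 - <<'E'
from h import *
c=robot.calibration('top');W=np.array([.652,.0145])
for n,C,s in(('B',(169,171.5),(219,88)),('Y',(466,206),(406,128))):
    f=lambda q:ray(c,q[0]/3.2+230,q[1]/3.2+165,.08)[:2]
    C=f(C);d=f(s)-C;w=W-C;a=np.arctan2(d[1],d[0]);b=np.arctan2(w[1],w[0])
    print(n,C.round(4),'r',np.hypot(*d).round(4),np.degrees([a,b,b-a]).round(1),'miss',(np.hypot(*w)*np.sin(b-a)).round(4))
E
python3 plan.py '[[0.5665,0.3665,0.10,-115],[0.5665,0.3665,0.009,-115]]'
```

```text
B [0.4838 0.106 ] r 0.0757 [-30.  -28.5   1.4] miss 0.0048
Y [ 0.4585 -0.123 ] r 0.0756 [37.2 35.4 -1.8] miss -0.0076
start [   0.4813    0.298     0.2481 -110.1317] tilt [-0.0007 -0.0004] F [ 0.   0.4 -0.2] gap 59.8 t 10.7
travel [[29.6,-18.7,-11.3],[59.2,-37.5,-22.6],[88.8,-56.2,-33.8],[118.5,-74.9,-45.1],[148.1,-93.7,-56.4]] rotX [1.0, 1.9, 2.9, 3.9, 4.9] end [ 5.66e-01  3.66e-01  1.00e-01 -1.15e+02]
travel [[45.5,0.0,0.0],[91.0,0.0,0.0]] rotX [0.0, 0.0] end [ 5.66e-01  3.66e-01  9.00e-03 -1.15e+02]
```

Emit:
carry_out(
  rotation=[
    [1,0,0],
    [2,0,0],
    [3,0,0],
    [4,0,0],
    [5,0,0],
  ],
  travel=[
    [30,-19,-11],
    [60,-37,-22],
    [90,-56,-33],
    [119,-74,-44],
    [149,-92,-56],
  ],
  jaw=[62,62,62,62,62],
)

```text
time_s: 11.15
tool_pos: [0.5667, 0.3649, 0.0982]
eef_rot: [0.154, -0.69, 0.155, 0.69]
wrist_force: [-0.1, 0.1, 0.7]
finger_gap: 0.732
```

Emit:
carry_out(
  rotation=[
    [0,0,0],
    [0,0,0],
    [0,0,0],
    [0,0,0],
  ],
  travel=[
    [30,0,0],
    [60,0,0],
    [91,0,0],
    [91,0,0],
  ],
  jaw=[62,62,62,62],
)

```text
time_s: 11.55
tool_pos: [0.5639, 0.3635, 0.0041]
eef_rot: [0.152, -0.688, 0.156, 0.693]
wrist_force: [-0.7, 0.5, -0.5]
finger_gap: 0.726
```

Emit:
carry_out(
  rotation=[
    [0,0,0],
    [0,0,0],
    [0,0,0],
    [0,0,0],
    [0,0,0],
  ],
  travel=[
    [0,0,0],
    [0,0,0],
    [0,0,0],
    [0,0,0],
    [0,0,0],
  ],
  jaw=[50,40,32,32,32],
  newtons=25,
)

```text
time_s: 12.05
tool_pos: [0.5665, 0.366, 0.0103]
eef_rot: [-0.154, 0.691, -0.153, -0.689]
wrist_force: [0.4, -1.8, 6.5]
finger_gap: 0.482
```

```bash
python3 plan.py '[]'
```

```text
start [ 5.6650e-01  3.6600e-01  1.0300e-02 -1.1508e+02] tilt [0.0032 0.0008] F [ 0.4 -1.8  6.5] gap 41.2 t 12.1
```

```bash
python3 plan.py '[[0.5665,0.366,0.13,-115],[0.514,0.114,0.13,-75],[0.514,0.114,0.055,-75],[0.514,0.114,0.022,-75]]'
```

```text
start [ 5.6650e-01  3.6600e-01  1.0300e-02 -1.1508e+02] tilt [0.0032 0.0008] F [ 0.4 -1.8  6.5] gap 41.2 t 12.1
travel [[-39.9,0.0,0.0],[-79.8,0.0,0.0],[-119.7,0.0,0.1],[-119.7,41.7,-9.8],[-119.7,83.5,-19.7]] rotX [-0.0, -0.1, -0.1, -6.7, -13.4] end [   0.549    0.282    0.13  -101.667]
travel [[0.0,42.9,0.1],[0.0,85.8,0.2],[0.0,128.7,0.2],[0.0,171.6,0.3],[37.5,171.6,0.3]] rotX [-6.7, -13.3, -20.0, -26.7, -26.7] end [  0.514   0.114   0.092 -75.   ]
travel [[37.5,0.0,0.0],[70.5,0.0,0.0]] rotX [0.0, 0.0] end [ 5.14e-01  1.14e-01  2.20e-02 -7.50e+01]
```

Emit:
carry_out(
  rotation=[
    [0,0,0],
    [0,0,0],
    [0,0,0],
    [0,0,0],
  ],
  travel=[
    [-20,0,0],
    [-60,0,0],
    [-100,0,0],
    [-120,0,0],
  ],
  jaw=[32,32,32,32],
)

```text
time_s: 12.45
tool_pos: [0.5665, 0.3664, 0.1329]
eef_rot: [-0.155, 0.692, -0.152, -0.689]
wrist_force: [0.4, 0.5, -0.7]
finger_gap: 0.481
```

Emit:
carry_out(
  rotation=[
    [-6.7,0,0],
    [-13.3,0,0],
    [-20,0,0],
    [-26.7,0,0],
    [-33.3,0,0],
  ],
  travel=[
    [0,42,-10],
    [0,84,-20],
    [0,125,-29],
    [0,167,-39],
    [0,209,-49],
  ],
  jaw=[32,32,32,32,32],
)

```text
time_s: 12.95
tool_pos: [0.5208, 0.1544, 0.129]
eef_rot: [0.052, 0.706, 0.053, -0.705]
wrist_force: [0.8, -0.1, -0.9]
finger_gap: 0.487
```

Emit:
carry_out(
  rotation=[
    [-6.7,0,0],
    [-6.7,0,0],
    [-6.7,0,0],
  ],
  travel=[
    [0,40,15],
    [0,40,15],
    [0,40,15],
  ],
  jaw=[32,32,32],
)

```text
time_s: 13.25
tool_pos: [0.5124, 0.1135, 0.129]
eef_rot: [0.091, 0.702, 0.091, -0.701]
wrist_force: [-0.0, 0.3, -0.8]
finger_gap: 0.487
```

```bash
python3 plan.py '[[0.514,0.114,0.022,-75]]' 20
```

```text
start [  0.5124   0.1135   0.129  -75.2352] tilt [0.0011 0.0003] F [-0.   0.3 -0.8] gap 41.6 t 13.2
travel [[17.8,0.0,-0.3],[35.7,0.0,-0.6],[53.5,0.0,-0.8],[71.3,0.0,-1.1],[89.2,0.0,-1.4]] rotX [-0.0, -0.1, -0.1, -0.2, -0.2] end [ 5.1400e-01  1.1400e-01  4.0000e-02 -7.5039e+01]
travel [[17.8,0.0,-0.3]] rotX [-0.0] end [ 5.14e-01  1.14e-01  2.20e-02 -7.50e+01]
```

Emit:
carry_out(
  rotation=[
    [0,0,0],
    [0,0,0],
    [0,0,0],
    [0,0,0],
    [0,0,0],
  ],
  travel=[
    [20,0,0],
    [40,0,0],
    [60,0,0],
    [80,0,0],
    [90,0,0],
  ],
  jaw=[32,32,32,32,32],
)

```text
time_s: 13.75
tool_pos: [0.5119, 0.1153, 0.037]
eef_rot: [-0.092, -0.701, -0.092, 0.702]
wrist_force: [1.0, 1.1, -0.5]
finger_gap: 0.482
```

Emit:
carry_out(
  rotation=[
    [0,0,0],
    [0,0,0],
    [0,0,0],
    [0,0,0],
  ],
  travel=[
    [6,0,0],
    [12,0,0],
    [16,0,0],
    [16,0,0],
  ],
  jaw=[32,32,32,32],
)

```text
time_s: 14.15
tool_pos: [0.5123, 0.1141, 0.0223]
eef_rot: [0.092, 0.701, 0.092, -0.701]
wrist_force: [-0.7, -0.3, -0.8]
finger_gap: 0.484
```

Emit:
carry_out(
  rotation=[
    [0,0,0],
    [0,0,0],
    [0,0,0],
    [0,0,0],
    [0,0,0],
  ],
  travel=[
    [0,0,0],
    [0,0,0],
    [0,0,0],
    [-10,0,0],
    [-30,0,0],
  ],
  jaw=[48,56,58,58,58],
)

```text
time_s: 14.65
tool_pos: [0.5121, 0.114, 0.0525]
eef_rot: [-0.092, -0.701, -0.092, 0.702]
wrist_force: [0.2, 0.4, 0.5]
finger_gap: 0.676
```

Emit:
carry_out(
  rotation=[
    [0,0,0],
    [0,0,0],
  ],
  travel=[
    [-45,0,0],
    [-90,0,0],
  ],
  jaw=[62,62],
)

```text
time_s: 14.85
tool_pos: [0.5123, 0.114, 0.1444]
eef_rot: [0.092, 0.701, 0.092, -0.701]
wrist_force: [1.1, -0.6, -0.4]
finger_gap: 0.728
```

```bash
python3 nuts.py w3.png;  python3 plan.py '[[0.4644,0.3607,0.14,-36]]'
```

```text
dark [ 30. 171.] xy [0.4641 0.3613] semi [0.0246 0.029 ] long 88.4
pale [ 96. 238.] xy [0.4151 0.3032] semi [0.019  0.0284] long 131.4
start [  0.5154   0.1142   0.152  -75.0679] tilt [ 0.0133 -0.    ] F [2.3 0.6 7.2] gap 61.9 t 14.9
travel [[2.0,-41.9,-2.4],[4.0,-83.8,-4.8],[6.0,-125.7,-7.1],[8.0,-167.5,-9.5],[10.0,-209.4,-11.9]] rotX [-6.5, -13.0, -19.5, -26.0, -32.6] end [  0.473   0.32    0.142 -42.511]
travel [[2.0,-34.0,-24.5]] rotX [-6.5] end [  0.464   0.361   0.14  -36.   ]
```

View pics/w3.png

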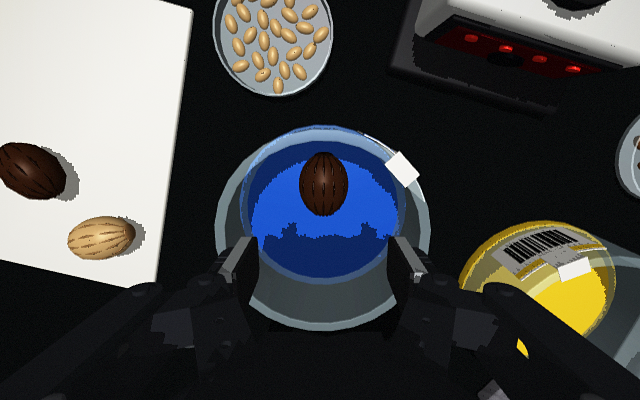

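The first dark nut lies in the blue jar at (324,184). The barcode on the yellow jar looks towards the reader. Next is the second dark nut.

Emit:
carry_out(
  rotation=[
    [-6.5,0,0],
    [-13,0,0],
    [-19.5,0,0],
    [-26,0,0],
    [-32.5,0,0],
  ],
  travel=[
    [0,-42,-2],
    [0,-83,-4],
    [0,-125,-7],
    [0,-167,-9],
    [0,-209,-11],
  ],
  jaw=[62,62,62,62,62],
)

```text
time_s: 15.4
tool_pos: [0.4689, 0.3206, 0.1432]
eef_rot: [0.286, 0.647, 0.286, -0.646]
wrist_force: [0.4, 0.3, 0.8]
finger_gap: 0.723
```

Emit:
carry_out(
  rotation=[
    [-6.5,0,0],
    [-6.5,0,0],
    [-6.5,0,0],
  ],
  travel=[
    [0,-34,-24],
    [0,-34,-24],
    [0,-34,-24],
  ],
  jaw=[62,62,62],
)

```text
time_s: 15.7
tool_pos: [0.4602, 0.3602, 0.1427]
eef_rot: [0.321, 0.63, 0.321, -0.63]
wrist_force: [0.5, -0.3, -0.1]
finger_gap: 0.731
```

```bash
python3 nuts.py w4.png;  python3 plan.py '[[0.4642,0.361,0.009,-36]]'
```

```text
dark [327. 188.] xy [0.4642 0.361 ] semi [0.0207 0.0269] long 53.2
dark [320. 267.] xy [0.4146 0.3037] semi [0.0225 0.0237] long 97.9
pale [338. 276.] xy [0.4226 0.2855] semi [0.0115 0.0166] long 105.6
start [  0.4605   0.3593   0.1427 -36.1128] tilt [0.0008 0.0001] F [ 1.4  0.4 -0.1] gap 62.0 t 15.8
travel [[44.6,0.7,-1.2],[89.1,1.3,-2.4],[133.7,2.0,-3.6]] rotX [-0.0, -0.1, -0.1] end [ 4.64e-01  3.61e-01  9.00e-03 -3.60e+01]
```

Emit:
carry_out(
  rotation=[
    [0,0,0],
    [0,0,0],
    [0,0,0],
    [0,0,0],
    [0,0,0],
  ],
  travel=[
    [40,1,-2],
    [80,2,-3.5],
    [115,2,-3.5],
    [133,2,-3.5],
    [133,2,-3.5],
  ],
  jaw=[62,62,62,62,62],
)

```text
time_s: 16.25
tool_pos: [0.4635, 0.3594, 0.0073]
eef_rot: [-0.32, -0.629, -0.32, 0.632]
wrist_force: [0.0, -0.2, 0.7]
finger_gap: 0.727
```

Emit:
carry_out(
  rotation=[
    [0,0,0],
    [0,0,0],
    [0,0,0],
    [0,0,0],
    [0,0,0],
  ],
  travel=[
    [0,0,0],
    [0,0,0],
    [0,0,0],
    [0,0,0],
    [0,0,0],
  ],
  jaw=[50,40,32,32,32],
)

```text
time_s: 16.75
tool_pos: [0.465, 0.3613, 0.011]
eef_rot: [0.321, 0.631, 0.32, -0.629]
wrist_force: [1.1, -2.4, 7.5]
finger_gap: 0.484
```

Emit:
carry_out(
  rotation=[
    [0,0,0],
    [0,0,0],
    [0,0,0],
    [0,0,0],
  ],
  travel=[
    [-20,0,0],
    [-60,0,0],
    [-100,0,0],
    [-122,0,0],
  ],
  jaw=[32,32,32,32],
)

```text
time_s: 17.15
tool_pos: [0.4646, 0.3616, 0.1352]
eef_rot: [0.321, 0.632, 0.321, -0.628]
wrist_force: [0.3, 0.2, -1.0]
finger_gap: 0.485
```

```bash
 python3 plan.py '[[0.454,0.098,0.131,-75]]'
```

```text
start [  0.4646   0.3616   0.1352 -36.0755] tilt [0.0044 0.0023] F [ 0.3  0.2 -1. ] gap 41.5 t 17.1
travel [[0.7,24.4,36.6],[1.4,48.9,73.1],[2.1,73.3,109.7],[2.8,97.8,146.2],[3.5,122.2,182.8]] rotX [6.5, 13.0, 19.5, 25.9, 32.4] end [  0.456   0.142   0.132 -68.513]
travel [[0.7,40.2,17.7]] rotX [6.5] end [  0.454   0.098   0.131 -75.   ]
```

Emit:
carry_out(
  rotation=[
    [6.5,0,0],
    [13,0,0],
    [19.5,0,0],
    [26,0,0],
    [32.4,0,0],
  ],
  travel=[
    [0,24,37],
    [0,49,73],
    [0,73,110],
    [0,98,146],
    [0,122,183],
  ],
  jaw=[32,32,32,32,32],
)

```text
time_s: 17.65
tool_pos: [0.4545, 0.1399, 0.1319]
eef_rot: [0.131, 0.695, 0.13, -0.695]
wrist_force: [1.5, 0.2, -1.6]
finger_gap: 0.485
```

Emit:
carry_out(
  rotation=[
    [6.5,0,0],
    [6.5,0,0],
    [6.5,0,0],
  ],
  travel=[
    [0,40,18],
    [0,40,18],
    [0,40,18],
  ],
  jaw=[32,32,32],
)

```text
time_s: 17.95
tool_pos: [0.4528, 0.097, 0.1318]
eef_rot: [0.092, 0.701, 0.092, -0.701]
wrist_force: [0.6, -0.2, -0.7]
finger_gap: 0.481
```

```bash
 python3 plan.py '[[0.454,0.098,0.0225,-75]]' 20
```

```text
start [  0.4528   0.097    0.1318 -75.0726] tilt [0.0009 0.0002] F [ 0.6 -0.2 -0.7] gap 41.1 t 17.9
travel [[18.2,-0.1,-0.2],[36.4,-0.2,-0.5],[54.7,-0.3,-0.7],[72.9,-0.4,-0.9],[91.1,-0.5,-1.1]] rotX [-0.0, -0.0, -0.0, -0.0, -0.1] end [ 4.5400e-01  9.8000e-02  4.1000e-02 -7.5012e+01]
travel [[18.2,-0.1,-0.2]] rotX [-0.0] end [ 4.54e-01  9.80e-02  2.20e-02 -7.50e+01]
```

Emit:
carry_out(
  rotation=[
    [0,0,0],
    [0,0,0],
    [0,0,0],
    [0,0,0],
    [0,0,0],
  ],
  travel=[
    [20,0,0],
    [40,0,0],
    [60,0,0],
    [80,0,0],
    [92,0,0],
  ],
  jaw=[32,32,32,32,32],
)

```text
time_s: 18.45
tool_pos: [0.4523, 0.099, 0.0382]
eef_rot: [-0.093, -0.701, -0.094, 0.701]
wrist_force: [0.5, -0.6, -0.4]
finger_gap: 0.484
```

Emit:
carry_out(
  rotation=[
    [0,0,0],
    [0,0,0],
    [0,0,0],
    [0,0,0],
  ],
  travel=[
    [6,0,0],
    [12,0,0],
    [17,0,0],
    [17,0,0],
  ],
  jaw=[32,32,32,32],
)

```text
time_s: 18.85
tool_pos: [0.4532, 0.0983, 0.0225]
eef_rot: [0.093, 0.701, 0.093, -0.701]
wrist_force: [1.5, -0.5, -1.4]
finger_gap: 0.48
```

Emit:
carry_out(
  rotation=[
    [0,0,0],
    [0,0,0],
    [0,0,0],
    [0,0,0],
    [0,0,0],
  ],
  travel=[
    [0,0,0],
    [0,0,0],
    [0,0,0],
    [-10,0,0],
    [-30,0,0],
  ],
  jaw=[48,56,58,58,58],
)

```text
time_s: 19.35
tool_pos: [0.4513, 0.0976, 0.0521]
eef_rot: [-0.092, -0.699, -0.093, 0.703]
wrist_force: [-0.4, -0.0, -0.1]
finger_gap: 0.678
```

Emit:
carry_out(
  rotation=[
    [0,0,0],
    [0,0,0],
    [0,0,0],
  ],
  travel=[
    [-45,0,0],
    [-90,0,0],
    [-90,0,0],
  ],
  jaw=[62,62,62],
)

```text
time_s: 19.65
tool_pos: [0.4543, 0.0976, 0.1477]
eef_rot: [0.093, 0.704, 0.092, -0.698]
wrist_force: [0.8, 0.2, -1.6]
finger_gap: 0.725
```

```bash
python3 nuts.py w5.png;  python3 plan.py '[[0.419,0.300,0.14,30]]'
```

```text
pale [ 84. 172.] xy [0.4166 0.3029] semi [0.0184 0.0282] long 124.1
start [  0.4531   0.0976   0.1451 -74.9731] tilt [ 0.0046 -0.0003] F [ 1.   0.4 -0.7] gap 61.9 t 19.7
travel [[0.4,-15.7,-1.5],[0.8,-31.4,-3.0],[1.2,-47.2,-4.5],[1.6,-62.9,-6.0],[1.9,-78.6,-7.5]] rotX [-8.1, -16.1, -24.2, -32.3, -40.4] end [  0.44    0.175   0.143 -34.599]
travel [[0.4,-11.0,-11.3],[0.8,-22.0,-22.7],[1.2,-33.0,-34.0],[1.6,-44.0,-45.3],[1.9,-55.0,-56.6]] rotX [-8.1, -16.1, -24.2, -32.3, -40.4] end [0.427 0.253 0.141 5.775]
travel [[0.4,-1.0,-15.8],[0.8,-2.1,-31.5],[1.2,-3.1,-47.3]] rotX [-8.1, -16.1, -24.2] end [ 0.419  0.3    0.14  30.   ]
```

Emit:
carry_out(
  rotation=[
    [-8.3,0,0],
    [-16.6,0,0],
    [-24.9,0,0],
    [-33.2,0,0],
    [-41.5,0,0],
  ],
  travel=[
    [0,-16,-2],
    [0,-31,-3],
    [0,-47,-5],
    [0,-63,-6],
    [0,-79,-8],
  ],
  jaw=[62,62,62,62,62],
)

```text
time_s: 20.2
tool_pos: [0.4386, 0.1764, 0.1414]
eef_rot: [-0.336, -0.621, -0.337, 0.623]
wrist_force: [0.0, -0.9, 0.6]
finger_gap: 0.73
```

Emit:
carry_out(
  rotation=[
    [-8.3,0,0],
    [-16.6,0,0],
    [-24.9,0,0],
    [-33.2,0,0],
    [-41.5,0,0],
  ],
  travel=[
    [0,-11,-11],
    [0,-22,-23],
    [0,-33,-34],
    [0,-44,-45],
    [0,-55,-57],
  ],
  jaw=[62,62,62,62,62],
)

```text
time_s: 20.7
tool_pos: [0.4243, 0.254, 0.1414]
eef_rot: [0.534, 0.461, 0.536, -0.463]
wrist_force: [-0.3, -0.7, -0.9]
finger_gap: 0.723
```

Emit:
carry_out(
  rotation=[
    [-8.1,0,0],
    [-16.1,0,0],
    [-24.2,0,0],
    [-24.2,0,0],
    [-24.2,0,0],
  ],
  travel=[
    [0,-1,-16],
    [0,-2,-32],
    [0,-3,-47],
    [0,-3,-47],
    [0,-3,-47],
  ],
  jaw=[62,62,62,62,62],
)

```text
time_s: 21.2
tool_pos: [0.4154, 0.2995, 0.1416]
eef_rot: [0.618, 0.342, 0.619, -0.343]
wrist_force: [-0.4, -0.9, -0.5]
finger_gap: 0.728
```

```bash
python3 nuts.py w6.png;  python3 plan.py '[[0.418,0.301,0.009,32]]'
```

```text
dark [320. 184.] xy [0.409  0.3045] semi [0.0159 0.0175] long 92.0
pale [328. 205.] xy [0.4257 0.2917] semi [0.0137 0.025 ] long 77.1
start [ 0.4156  0.2993  0.1418 32.0415] tilt [-0.0016 -0.0009] F [-0.1 -0.7  0.2] gap 61.8 t 21.2
travel [[44.3,1.0,-0.1],[88.5,1.9,-0.1],[132.8,2.9,-0.2]] rotX [0.0, 0.0, 0.0] end [4.18e-01 3.01e-01 9.00e-03 3.20e+01]
```

View pics/w6.png

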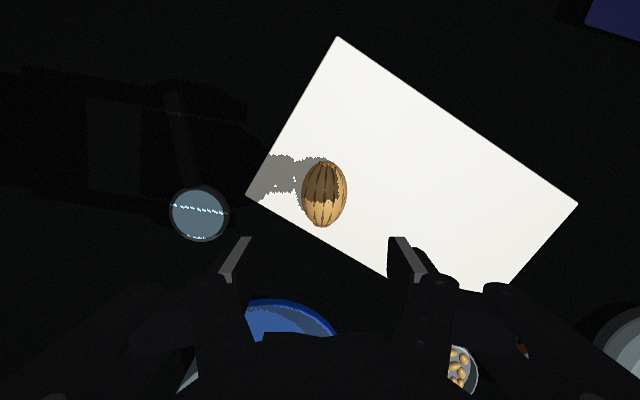

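The pale nut is centred at (324,193) with its long axis along the fingers, which makes it ready to pick.

Emit:
carry_out(
  rotation=[
    [0,0,0],
    [0,0,0],
    [0,0,0],
    [0,0,0],
    [0,0,0],
  ],
  travel=[
    [40,1,0],
    [80,1,0],
    [115,1,0],
    [132,1,0],
    [132,1,0],
  ],
  jaw=[62,62,62,62,62],
)

```text
time_s: 21.75
tool_pos: [0.4158, 0.2992, 0.0082]
eef_rot: [0.617, 0.341, 0.62, -0.344]
wrist_force: [0.4, -1.2, -0.2]
finger_gap: 0.726
```

Emit:
carry_out(
  rotation=[
    [0,0,0],
    [0,0,0],
    [0,0,0],
    [0,0,0],
    [0,0,0],
  ],
  travel=[
    [0,0,0],
    [0,0,0],
    [0,0,0],
    [0,0,0],
    [0,0,0],
  ],
  jaw=[50,40,30,30,30],
)

```text
time_s: 22.25
tool_pos: [0.4175, 0.3006, 0.0116]
eef_rot: [0.62, 0.342, 0.618, -0.341]
wrist_force: [-0.4, -1.6, 7.7]
finger_gap: 0.462
```

Emit:
carry_out(
  rotation=[
    [0,0,0],
    [0,0,0],
    [0,0,0],
    [0,0,0],
  ],
  travel=[
    [-20,0,0],
    [-60,0,0],
    [-100,0,0],
    [-128,0,0],
  ],
  jaw=[30,30,30,30],
)

```text
time_s: 22.65
tool_pos: [0.4172, 0.3008, 0.1413]
eef_rot: [0.62, 0.343, 0.618, -0.341]
wrist_force: [0.8, 0.2, -0.3]
finger_gap: 0.463
```

```bash
 python3 plan.py '[[0.4585,-0.123,0.135,32]]'
```

```text
start [ 0.4172  0.3008  0.1413 32.2141] tilt [0.003  0.0014] F [ 0.8  0.2 -0.3] gap 39.5 t 22.6
travel [[0.6,-19.1,38.1],[1.3,-38.2,76.1],[1.9,-57.3,114.2],[2.5,-76.4,152.2],[3.2,-95.5,190.3]] rotX [0.0, 0.0, 0.1, 0.1, 0.1] end [ 0.438  0.089  0.138 32.107]
travel [[0.6,-19.0,38.1],[1.3,-38.0,76.2],[1.9,-57.1,114.3],[2.5,-76.1,152.4],[3.2,-95.1,190.5]] rotX [0.0, 0.0, 0.1, 0.1, 0.1] end [ 0.458 -0.123  0.135 32.   ]
```

Emit:
carry_out(
  rotation=[
    [0,0,0],
    [0,0,0],
    [0,0,0],
    [0,0,0],
    [0,0,0],
  ],
  travel=[
    [0,-19,38],
    [0,-38,76],
    [0,-57,114],
    [0,-76,152],
    [0,-95,190],
  ],
  jaw=[30,30,30,30,30],
)

```text
time_s: 23.15
tool_pos: [0.4377, 0.0876, 0.1389]
eef_rot: [0.619, 0.342, 0.619, -0.341]
wrist_force: [0.2, -0.3, -0.7]
finger_gap: 0.464
```

Emit:
carry_out(
  rotation=[
    [0,0,0],
    [0,0,0],
    [0,0,0],
    [0,0,0],
    [0,0,0],
  ],
  travel=[
    [0,-19,38],
    [0,-38,76],
    [0,-57,114],
    [0,-76,152],
    [0,-95,190],
  ],
  jaw=[30,30,30,30,30],
)

```text
time_s: 23.65
tool_pos: [0.4586, -0.124, 0.1389]
eef_rot: [0.619, 0.342, 0.619, -0.342]
wrist_force: [0.7, 0.3, -0.2]
finger_gap: 0.461
```

Emit:
carry_out(
  rotation=[
    [0,0,0],
    [0,0,0],
  ],
  travel=[
    [0,0,0],
    [0,0,0],
  ],
  jaw=[30,30],
)

```text
time_s: 23.85
tool_pos: [0.4585, -0.1227, 0.1385]
eef_rot: [0.619, 0.342, 0.619, -0.342]
wrist_force: [-0.6, -0.6, -0.8]
finger_gap: 0.461
```

```bash
 python3 plan.py '[[0.4585,-0.123,0.023,32]]' 20
```

```text
start [ 0.4585 -0.1227  0.1385 32.1016] tilt [0.0001 0.0003] F [-0.6 -0.6 -0.8] gap 39.4 t 23.9
travel [[19.2,0.0,0.0],[38.5,-0.1,0.1],[57.7,-0.1,0.1],[77.0,-0.1,0.2],[96.2,-0.1,0.2]] rotX [0.0, 0.0, 0.1, 0.1, 0.1] end [ 0.458 -0.123  0.042 32.017]
travel [[19.2,0.0,0.0]] rotX [0.0] end [ 4.58e-01 -1.23e-01  2.30e-02  3.20e+01]
```

Emit:
carry_out(
  rotation=[
    [0,0,0],
    [0,0,0],
    [0,0,0],
    [0,0,0],
    [0,0,0],
  ],
  travel=[
    [20,0,0],
    [40,0,0],
    [60,0,0],
    [80,0,0],
    [98,0,0],
  ],
  jaw=[30,30,30,30,30],
)

```text
time_s: 24.35
tool_pos: [0.4585, -0.1207, 0.0398]
eef_rot: [0.619, 0.341, 0.619, -0.341]
wrist_force: [-0.1, -0.0, -0.1]
finger_gap: 0.464
```

Emit:
carry_out(
  rotation=[
    [0,0,0],
    [0,0,0],
    [0,0,0],
    [0,0,0],
  ],
  travel=[
    [6,0,0],
    [12,0,0],
    [17,0,0],
    [17,0,0],
  ],
  jaw=[30,30,30,30],
)

```text
time_s: 24.75
tool_pos: [0.4587, -0.122, 0.0233]
eef_rot: [0.619, 0.342, 0.619, -0.342]
wrist_force: [0.0, -0.1, -0.2]
finger_gap: 0.463
```

Emit:
carry_out(
  rotation=[
    [0,0,0],
    [0,0,0],
    [0,0,0],
    [0,0,0],
    [0,0,0],
  ],
  travel=[
    [0,0,0],
    [0,0,0],
    [0,0,0],
    [-10,0,0],
    [-30,0,0],
  ],
  jaw=[46,54,58,58,58],
)

```text
time_s: 25.25
tool_pos: [0.4582, -0.122, 0.0534]
eef_rot: [0.618, 0.342, 0.62, -0.342]
wrist_force: [0.1, 0.5, -0.3]
finger_gap: 0.68
```

Emit:
carry_out(
  rotation=[
    [0,0,0],
    [0,0,0],
    [0,0,0],
    [0,0,0],
  ],
  travel=[
    [-45,0,0],
    [-90,0,0],
    [-120,0,0],
    [-120,0,0],
  ],
  jaw=[50,50,50,50],
)

```text
time_s: 25.65
tool_pos: [0.4601, -0.1229, 0.178]
eef_rot: [0.622, 0.342, 0.616, -0.342]
wrist_force: [0.1, -0.5, -0.5]
finger_gap: 0.588
```

```bash
 python3 plan.py '[[0.50,-0.30,0.20,32]]'
```

```text
start [ 0.4601 -0.1229  0.178  32.2293] tilt [ 0.0078 -0.0043] F [ 0.1 -0.5 -0.5] gap 50.2 t 25.6
travel [[-5.5,-15.2,42.8],[-11.0,-30.3,85.5],[-16.5,-45.5,128.3],[-22.0,-60.7,171.0]] rotX [0.1, 0.1, 0.2, 0.2] end [ 0.5 -0.3  0.2 32. ]
```

Emit:
carry_out(
  rotation=[
    [0,0,0],
    [0,0,0],
    [0,0,0],
    [0,0,0],
    [0,0,0],
  ],
  travel=[
    [-6,-15,43],
    [-11,-30,86],
    [-17,-46,128],
    [-22,-61,171],
    [-22,-61,171],
  ],
  jaw=[50,50,50,50,50],
)

```text
time_s: 26.15
tool_pos: [0.4984, -0.3042, 0.1948]
eef_rot: [0.619, 0.343, 0.618, -0.343]
wrist_force: [-0.7, 0.2, 0.1]
finger_gap: 0.588
```

```bash
python3 - <<'E'
from h import *
im,c=cap('wrist','w7.png');hsv=cv2.cvtColor(np.ascontiguousarray(im),cv2.COLOR_RGB2HSV);H,S,V=[hsv[...,i].astype(int) for i in range(3)]
t,_=cap('top','t4.png');a=cv2.resize(np.ascontiguousarray(t[165:285,230:430,::-1]),(640,384),interpolation=cv2.INTER_CUBIC)
cv2.imwrite('pics/c4.png',np.vstack([a,np.hstack([cv2.resize(im[:,:,::-1],(320,200))]*1+[np.zeros((200,320,3),np.uint8)])]))
for n,m,g in(('Y',(H>20)&(H<35)&(S>120),(.559,-.318)),('B',(H>95)&(H<125)&(S>120),(.403,-.3336))):
    k,l,st,ce=cv2.connectedComponentsWithStats(m.astype(np.uint8))
    print(n,'expect px',np.round(proj(c,[*g,.035])))
    for i in range(1,k):
        if st[i,4]>80: print(n,ce[i].round(1),st[i],ray(c,*ce[i],.035).round(4))
E
python3 plan.py '[]'
```

```text
Y expect px [365. 223.]
Y [398.8  26. ] [ 329    0  136   61 6184] [ 0.4811 -0.1503  0.035 ]
Y [460.5  26.5] [447   0  26  49 134] [ 0.5273 -0.122   0.035 ]
Y [340.6  49.6] [316  18  56  50 462] [ 0.4481 -0.1933  0.035 ]
Y [365.5  67.3] [310  21 115  61 406] [ 0.4752 -0.1938  0.035 ]
Y [363.4 225. ] [350 209  28  32 666] [ 0.5584 -0.3209  0.035 ]
B expect px [224. 156.]
B [219.5 157.3] [203 144  34  29 756] [ 0.4002 -0.3368  0.035 ]
start [ 0.4978 -0.2997  0.1945 32.1439] tilt [-0.0012  0.0014] F [-0.7  0.4  0.7] gap 50.1 t 26.2
```

View pics/c4.png

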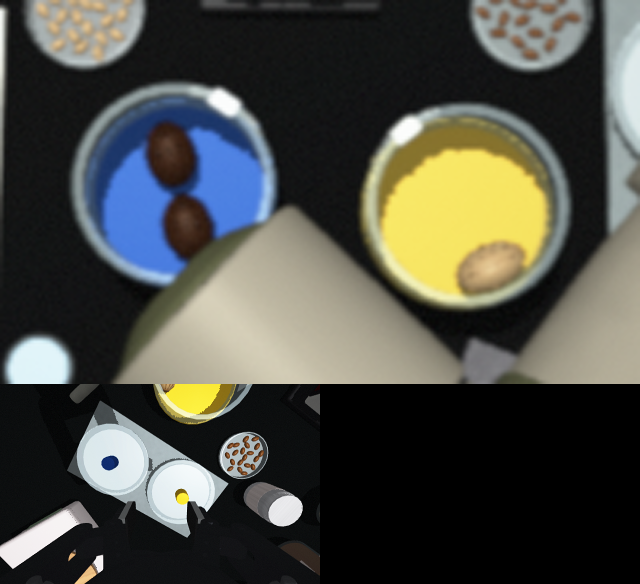

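Top crop: both dark nuts lie in the blue jar at (172,155) and (188,228), and the pale nut is in the yellow jar at (491,267). The blue jar has shifted about 10 mm, so I'll re-measure it before fitting its lid. Yellow lid first.

Emit:
carry_out(
  rotation=[
    [0,0,0],
    [0,0,0],
    [0,0,0],
    [0,0,0],
    [0,0,0],
  ],
  travel=[
    [10,20,25],
    [40,41,49],
    [80,41,49],
    [110,41,49],
    [110,41,49],
  ],
  jaw=[50,50,50,50,50],
)

```text
time_s: 26.75
tool_pos: [0.5573, -0.316, 0.0811]
eef_rot: [0.616, 0.342, 0.623, -0.34]
wrist_force: [-0.0, -0.3, 0.8]
finger_gap: 0.587
```

```bash
python3 - <<'E'
from h import *
im,c=cap('wrist','w8.png');hsv=cv2.cvtColor(np.ascontiguousarray(im),cv2.COLOR_RGB2HSV);H,S,V=[hsv[...,i].astype(int) for i in range(3)]
m=(H>20)&(H<35)&(S>120)
k,l,st,ce=cv2.connectedComponentsWithStats(m.astype(np.uint8))
for i in range(1,k):
    if st[i,4]>80: print(ce[i].round(1),st[i],ray(c,*ce[i],.035).round(4))
print(np.round(proj(c,[.5587,-.3194,.035])))
E
python3 plan.py '[[0.5587,-0.3194,0.026,32]]' 20
```

```text
[320.  228.2] [ 299  203   43   51 1699] [ 0.5583 -0.3214  0.035 ]
[322. 226.]
start [ 0.5584 -0.3172  0.0843 32.2862] tilt [-0.0032  0.0029] F [ 0.1 -1.1  1.5] gap 49.6 t 26.8
travel [[19.4,-0.3,0.7],[38.8,-0.6,1.3],[58.3,-0.9,2.0]] rotX [0.1, 0.2, 0.3] end [ 5.59e-01 -3.19e-01  2.60e-02  3.20e+01]
```

Emit:
carry_out(
  rotation=[
    [0,0,0],
    [0,0,0],
    [0,0,0],
    [0,0,0],
    [0,0,0],
  ],
  travel=[
    [20,0,1],
    [38,0,2],
    [50,0,2],
    [57,0,2],
    [57,0,2],
  ],
  jaw=[50,50,50,50,50],
)

```text
time_s: 27.3
tool_pos: [0.5602, -0.3206, 0.0287]
eef_rot: [0.619, 0.342, 0.619, -0.342]
wrist_force: [-0.8, -0.1, 0.1]
finger_gap: 0.581
```

Emit:
carry_out(
  rotation=[
    [0,0,0],
    [0,0,0],
    [0,0,0],
    [0,0,0],
    [0,0,0],
  ],
  travel=[
    [0,0,0],
    [0,0,0],
    [0,0,0],
    [0,0,0],
    [0,0,0],
  ],
  jaw=[38,26,16,16,16],
  newtons=50,
)

```text
time_s: 27.8
tool_pos: [0.5606, -0.3211, 0.0296]
eef_rot: [0.62, 0.341, 0.618, -0.342]
wrist_force: [-0.2, 0.3, 6.5]
finger_gap: 0.289
```

```bash
python3 plan.py '[]'
```

```text
start [ 5.60600e-01 -3.21100e-01  2.96000e-02  3.22186e+01] tilt [ 0.0015 -0.0013] F [-0.2  0.3  6.5] gap 24.6 t 27.8
```

Emit:
carry_out(
  rotation=[
    [0,0,0],
    [0,0,0],
    [0,0,0],
    [0,0,0],
  ],
  travel=[
    [-20,0,0],
    [-60,0,0],
    [-100,0,0],
    [-125,0,0],
  ],
  jaw=[16,16,16,16],
)

```text
time_s: 28.2
tool_pos: [0.5606, -0.3211, 0.1566]
eef_rot: [0.62, 0.341, 0.618, -0.342]
wrist_force: [1.8, -0.0, -1.5]
finger_gap: 0.283
```

Emit:
carry_out(
  rotation=[
    [0,0,0],
    [0,0,0],
    [0,0,0],
    [0,0,0],
    [0,0,0],
  ],
  travel=[
    [0,4,-44],
    [0,8,-89],
    [0,11,-133],
    [0,15,-178],
    [0,19,-222],
  ],
  jaw=[16,16,16,16,16],
)

```text
time_s: 28.7
tool_pos: [0.4566, -0.1212, 0.1534]
eef_rot: [0.619, 0.342, 0.619, -0.342]
wrist_force: [-0.2, 0.7, -1.3]
finger_gap: 0.285
```

Emit:
carry_out(
  rotation=[
    [0,0,0],
    [0,0,0],
    [0,0,0],
  ],
  travel=[
    [0,0,0],
    [0,0,0],
    [0,0,0],
  ],
  jaw=[16,16,16],
)

```text
time_s: 29.0
tool_pos: [0.4584, -0.1235, 0.1535]
eef_rot: [0.619, 0.342, 0.619, -0.342]
wrist_force: [-0.2, 0.2, -0.7]
finger_gap: 0.283
```

```bash
python3 - <<'E'
from h import *
im,c=cap('wrist','w9.png');t,_=cap('top','t5.png')
cv2.imwrite('pics/c5.png',np.vstack([cv2.resize(np.ascontiguousarray(t[165:285,230:430,::-1]),(540,324)),np.hstack([cv2.resize(im[:,:,::-1],(400,250)),np.zeros((250,140,3),np.uint8)])]))
E
python3 plan.py '[]'
```

```text
start [ 0.4583 -0.1237  0.1532 32.1605] tilt [ 0.0002 -0.0002] F [-0.3  0.3 -1.3] gap 24.4 t 29.1
```

View pics/c5.png

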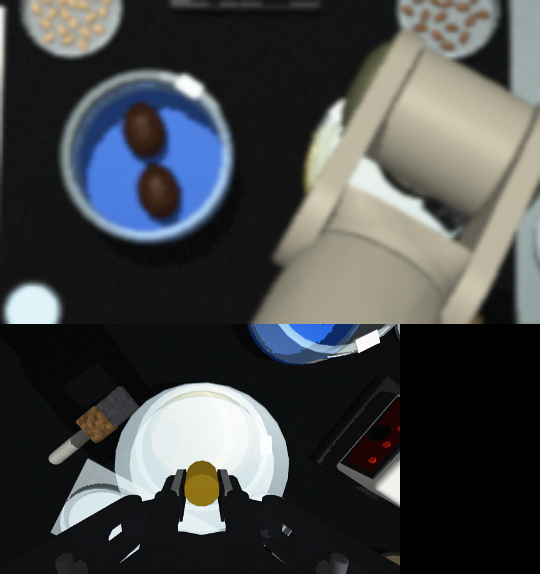

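The yellow lid hangs level in the gripper over the yellow jar. Lowering it slowly.

Emit:
carry_out(
  rotation=[
    [0,0,0],
    [0,0,0],
    [0,0,0],
    [0,0,0],
    [0,0,0],
  ],
  travel=[
    [15,0,0],
    [30,0,0],
    [40,0,0],
    [46,0,0],
    [48,0,0],
  ],
  jaw=[16,16,16,16,16],
)

```text
time_s: 29.6
tool_pos: [0.4579, -0.123, 0.1048]
eef_rot: [0.619, 0.342, 0.619, -0.342]
wrist_force: [-0.8, -0.2, -0.9]
finger_gap: 0.284
```

Emit:
carry_out(
  rotation=[
    [0,0,0],
    [0,0,0],
    [0,0,0],
    [0,0,0],
    [0,0,0],
  ],
  travel=[
    [2,0,0],
    [4,0,0],
    [6,0,0],
    [8,0,0],
    [8,0,0],
  ],
  jaw=[16,16,16,16,16],
)

```text
time_s: 30.1
tool_pos: [0.4578, -0.1227, 0.0972]
eef_rot: [0.619, 0.342, 0.619, -0.342]
wrist_force: [-0.3, 0.2, -1.1]
finger_gap: 0.284
```

```bash
python3 plan.py '[]'
```

```text
start [ 0.4578 -0.1227  0.0972 32.2177] tilt [-0.0003  0.0001] F [-0.3  0.2 -1.1] gap 24.3 t 30.1
```

Emit:
carry_out(
  rotation=[
    [0,0,0],
    [0,0,0],
    [0,0,0],
    [0,0,0],
  ],
  travel=[
    [1,0,0],
    [2,0,0],
    [3,0,0],
    [3,0,0],
  ],
  jaw=[16,16,16,16],
)

```text
time_s: 30.5
tool_pos: [0.458, -0.1229, 0.0964]
eef_rot: [0.62, 0.341, 0.618, -0.342]
wrist_force: [-6.7, 3.6, 23.9]
finger_gap: 0.284
```

Seated: contact came at the expected height. Releasing, then going for the blue lid.

Emit:
carry_out(
  rotation=[
    [0,0,0],
    [0,0,0],
    [0,0,0],
    [0,0,0],
    [0,0,0],
  ],
  travel=[
    [-2,0,0],
    [-2,0,0],
    [-2,0,0],
    [-30,0,0],
    [-70,0,0],
  ],
  jaw=[30,44,50,50,50],
)

```text
time_s: 31.0
tool_pos: [0.457, -0.1224, 0.1635]
eef_rot: [0.617, 0.342, 0.621, -0.342]
wrist_force: [0.3, -0.6, 0.5]
finger_gap: 0.588
```

```bash
python3 plan.py '[[0.402,-0.335,0.10,32]]'
```

```text
start [ 0.457  -0.1224  0.1635 32.2068] tilt [-0.0045  0.0025] F [ 0.3 -0.6  0.5] gap 50.2 t 31.0
travel [[12.7,-32.0,30.1],[25.4,-63.9,60.2],[38.1,-95.9,90.4],[50.8,-127.9,120.5],[63.5,-159.8,150.6]] rotX [0.0, 0.1, 0.1, 0.2, 0.2] end [ 0.402 -0.335  0.1   32.   ]
```

Emit:
carry_out(
  rotation=[
    [0,0,0],
    [0,0,0],
    [0,0,0],
    [0,0,0],
    [0,0,0],
  ],
  travel=[
    [0,-32,30],
    [0,-64,60],
    [10,-96,90],
    [35,-128,120],
    [65,-160,150],
  ],
  jaw=[50,50,50,50,50],
)

```text
time_s: 31.5
tool_pos: [0.4028, -0.3342, 0.1009]
eef_rot: [0.62, 0.341, 0.618, -0.342]
wrist_force: [0.3, -0.8, 0.0]
finger_gap: 0.588
```

Emit:
carry_out(
  rotation=[
    [0,0,0],
    [0,0,0],
    [0,0,0],
  ],
  travel=[
    [0,0,0],
    [0,0,0],
    [0,0,0],
  ],
  jaw=[50,50,50],
)

```text
time_s: 31.8
tool_pos: [0.4037, -0.3314, 0.1019]
eef_rot: [0.619, 0.341, 0.619, -0.341]
wrist_force: [-0.5, -0.2, 0.4]
finger_gap: 0.59
```

```bash
python3 - <<'E'
from h import *
im,c=cap('wrist','w10.png');hsv=cv2.cvtColor(np.ascontiguousarray(im),cv2.COLOR_RGB2HSV);H,S,V=[hsv[...,i].astype(int) for i in range(3)]
m=(H>95)&(H<125)&(S>120)
k,l,st,ce=cv2.connectedComponentsWithStats(m.astype(np.uint8))
for i in range(1,k):
    if st[i,4]>80: print(ce[i].round(1),st[i],ray(c,*ce[i],.035).round(4))
t,c=cap('top','t6.png')
E
python3 plan.py '[[0.402,-0.335,0.028,32]]' 20
```

```text
[315.4 215.2] [ 297  193   38   45 1367] [ 0.4011 -0.3373  0.035 ]
start [ 0.4039 -0.3312  0.1022 32.3159] tilt [ 0.0009 -0.001 ] F [-1.   0.8  0.5] gap 50.0 t 31.9
travel [[18.6,-0.9,0.5],[37.1,-1.8,1.1],[55.7,-2.7,1.6],[74.2,-3.6,2.2]] rotX [0.1, 0.2, 0.2, 0.3] end [ 4.02e-01 -3.35e-01  2.80e-02  3.20e+01]
```

Emit:
carry_out(
  rotation=[
    [0,0,0],
    [0,0,0],
    [0,0,0],
    [0,0,0],
    [0,0,0],
  ],
  travel=[
    [22,-3,3],
    [44,-4,3],
    [62,-4,3],
    [74,-4,3],
    [74,-4,3],
  ],
  jaw=[50,50,50,50,50],
)

```text
time_s: 32.4
tool_pos: [0.4015, -0.3359, 0.0267]
eef_rot: [0.619, 0.342, 0.62, -0.341]
wrist_force: [-0.3, -0.4, 0.6]
finger_gap: 0.585
```

Emit:
carry_out(
  rotation=[
    [0,0,0],
    [0,0,0],
    [0,0,0],
    [0,0,0],
    [0,0,0],
  ],
  travel=[
    [0,0,0],
    [0,0,0],
    [0,0,0],
    [0,0,0],
    [0,0,0],
  ],
  jaw=[38,26,16,16,16],
  newtons=50,
)

```text
time_s: 32.9
tool_pos: [0.4019, -0.3371, 0.0286]
eef_rot: [0.62, 0.341, 0.618, -0.342]
wrist_force: [0.2, 1.2, 6.4]
finger_gap: 0.285
```

Emit:
carry_out(
  rotation=[
    [0,0,0],
    [0,0,0],
    [0,0,0],
    [0,0,0],
    [0,0,0],
  ],
  travel=[
    [-20,0,0],
    [-60,0,0],
    [-105,0,0],
    [-150,0,0],
    [-180,0,0],
  ],
  jaw=[16,16,16,16,16],
)

```text
time_s: 33.4
tool_pos: [0.4017, -0.337, 0.2111]
eef_rot: [0.62, 0.341, 0.618, -0.342]
wrist_force: [-0.3, -0.3, -1.7]
finger_gap: 0.287
```

```bash
python3 - <<'E'
from h import *
for n in('t4','t5','t6'):
    im=cv2.imread('pics/%s.png'%n);c=robot.calibration('top')
    # rim: bright-vs-black outer boundary, upper & left arc rays at z=.08
    from scipy.optimize import least_squares
    g=cv2.GaussianBlur(im,(0,0),.7).max(2);u0,v0=284,222;P=[]
    for a in range(150,320,3):
        t=np.radians(a)
        for r in np.arange(42,20,-.25):
            x,y=u0+r*np.cos(t),v0+r*np.sin(t)
            if cv2.getRectSubPix(g,(1,1),(x,y))[0,0]>75: P.append(ray(c,x,y,.08)[:2]);break
    P=np.array(P);f=least_squares(lambda q:np.hypot(*(P-q[:2]).T)-q[2],[*P.mean(0),.078],loss='soft_l1',f_scale=.001)
    print(n,len(P),f.x.round(4),np.abs(f.fun).mean().round(5))
t=cv2.imread('pics/t6.png');cv2.imwrite('pics/c6.png',cv2.resize(t[165:285,230:430],(800,480),interpolation=cv2.INTER_CUBIC))
E
python3 plan.py '[]'
```

```text
t4 57 [0.4749 0.1015 0.0808] 0.00066
t5 57 [0.4749 0.1015 0.0808] 0.00067
t6 57 [0.4749 0.1015 0.0808] 0.00066
start [ 0.4017 -0.337   0.2111 32.2236] tilt [ 0.0026 -0.0034] F [-0.3 -0.3 -1.7] gap 24.5 t 33.4
```

View pics/c6.png

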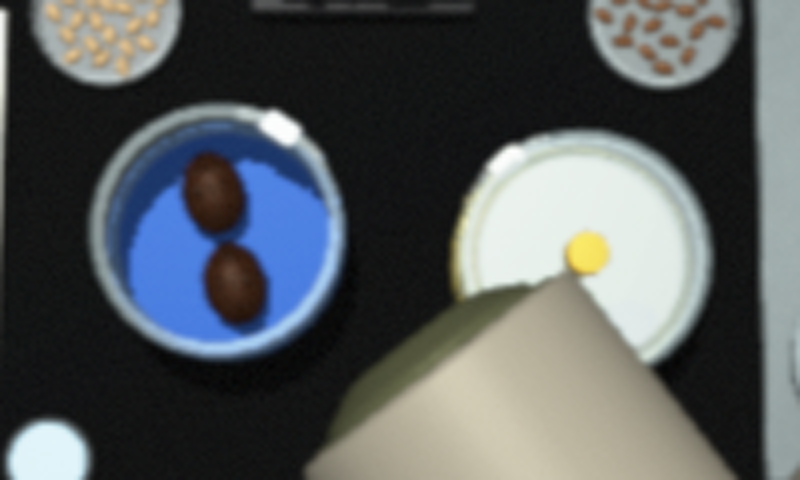

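The blue jar is clear in view: its edges are at left 90, right 346, top 103 and bottom 359 in the crop, its strip is at (281,128), and both nuts are inside. The yellow lid looks seated. I'll calibrate the rim fit on the yellow jar, whose centre was proven by its lid.

```bash
python3 - <<'E'
from h import *
from scipy.optimize import least_squares
c=robot.calibration('top');f=lambda q:ray(c,q[0]/4+230,q[1]/4+165,.08)[:2]
C=f((218,231));d=f((281,128))-C;w=np.array([.652,.0145])-C;a,b=np.arctan2(d[1],d[0]),np.arctan2(w[1],w[0])
print('manual B',C.round(4),np.hypot(*d).round(4),np.degrees([a,b]).round(1),'miss',(np.hypot(*w)*np.sin(b-a)).round(4))
for n,u0,v0 in(('t3',283,219),('t3',375.5,230),('t6',284.5,222.7)):
    g=cv2.GaussianBlur(cv2.imread('pics/%s.png'%n),(0,0),.7).max(2);P=[]
    for a in range(150,320,3):
        t=np.radians(a)
        for r in np.arange(40,20,-.25):
            x,y=u0+r*np.cos(t),v0+r*np.sin(t)
            if cv2.getRectSubPix(g,(1,1),(x,y))[0,0]>75: P.append(ray(c,x,y,.08)[:2]);break
    P=np.array(P);q=least_squares(lambda q:np.hypot(*(P-q[:2]).T)-q[2],[*P.mean(0),.078],loss='soft_l1',f_scale=.001).x
    q2=least_squares(lambda q:np.hypot(*(P-q[:2]).T)-.0795,P.mean(0),loss='soft_l1',f_scale=.001).x
    print(n,q.round(4),q2.round(4))
E
python3 plan.py '[[0.474,0.1015,0.16,32]]'
```

```text
manual B [0.4735 0.1016] 0.0749 [-30.6 -26. ] miss 0.0158
t3 [0.4856 0.1062 0.0804] [0.4864 0.107 ]
t3 [ 0.46   -0.1208  0.0803] [ 0.4609 -0.1202]
t6 [0.4752 0.1017 0.0806] [0.4761 0.1026]
start [ 0.4017 -0.337   0.2111 32.2236] tilt [ 0.0026 -0.0034] F [-0.3 -0.3 -1.7] gap 24.5 t 33.4
travel [[5.1,29.5,-33.2],[10.2,59.0,-66.5],[15.3,88.5,-99.7],[20.4,118.0,-132.9],[25.5,147.5,-166.2]] rotX [0.0, 0.0, 0.1, 0.1, 0.1] end [ 0.438 -0.118  0.186 32.112]
travel [[5.1,29.4,-33.3],[10.2,58.9,-66.6],[15.3,88.3,-99.9],[20.4,117.7,-133.2],[25.5,147.2,-166.5]] rotX [0.0, 0.0, 0.1, 0.1, 0.1] end [ 0.474  0.101  0.16  32.   ]
```

Emit:
carry_out(
  rotation=[
    [0,0,0],
    [0,0,0],
    [0,0,0],
    [0,0,0],
    [0,0,0],
  ],
  travel=[
    [5,29,-33],
    [10,59,-66],
    [15,88,-100],
    [20,118,-133],
    [25,147,-166],
  ],
  jaw=[16,16,16,16,16],
)

```text
time_s: 33.9
tool_pos: [0.4372, -0.1162, 0.1827]
eef_rot: [0.619, 0.342, 0.619, -0.342]
wrist_force: [1.0, 0.5, -1.1]
finger_gap: 0.282
```

Emit:
carry_out(
  rotation=[
    [0,0,0],
    [0,0,0],
    [0,0,0],
    [0,0,0],
    [0,0,0],
  ],
  travel=[
    [5,29,-33],
    [10,59,-67],
    [15,88,-100],
    [20,118,-133],
    [25,147,-166],
  ],
  jaw=[16,16,16,16,16],
)

```text
time_s: 34.4
tool_pos: [0.4732, 0.1027, 0.1577]
eef_rot: [0.619, 0.342, 0.619, -0.341]
wrist_force: [0.1, -1.1, -0.9]
finger_gap: 0.288
```

Emit:
carry_out(
  rotation=[
    [0,0,0],
    [0,0,0],
    [0,0,0],
  ],
  travel=[
    [0,0,0],
    [0,0,0],
    [0,0,0],
  ],
  jaw=[16,16,16],
)

```text
time_s: 34.7
tool_pos: [0.4732, 0.1001, 0.1577]
eef_rot: [0.619, 0.342, 0.619, -0.342]
wrist_force: [0.5, -0.3, -1.2]
finger_gap: 0.284
```

```bash
python3 plan.py '[[0.4737,0.101,0.106,32]]' 15; python3 -c "
from h import *
t,c=cap('top','t7.png');w,c=cap('wrist','w11.png')
cv2.imwrite('pics/c7.png',np.vstack([cv2.resize(np.ascontiguousarray(t[165:285,230:430,::-1]),(400,240)),cv2.resize(w[:,:,::-1],(400,250))]))"
```

```text
start [ 0.4732  0.1001  0.1577 32.1751] tilt [ 0.0004 -0.0003] F [ 0.5 -0.3 -1.2] gap 24.3 t 34.7
travel [[12.9,0.2,-0.1],[25.8,0.5,-0.2],[38.7,0.7,-0.4],[51.7,0.9,-0.5]] rotX [0.0, 0.1, 0.1, 0.2] end [ 0.474  0.101  0.106 32.   ]
```

View pics/c7.png

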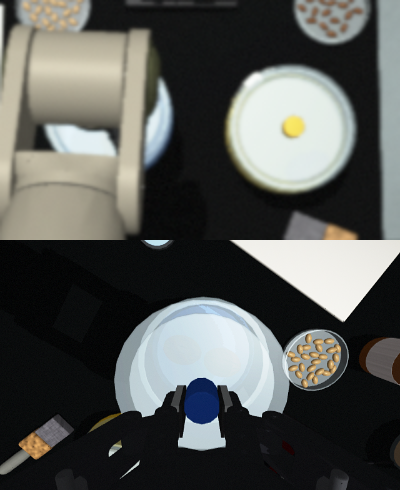

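The yellow lid sits concentric on its jar, and the blue lid hangs level over the blue jar. Lowering it.

Emit:
carry_out(
  rotation=[
    [0,0,0],
    [0,0,0],
    [0,0,0],
    [0,0,0],
    [0,0,0],
  ],
  travel=[
    [15,1,0],
    [30,1,0],
    [40,1,0],
    [48,1,0],
    [49,1,0],
  ],
  jaw=[16,16,16,16,16],
)

```text
time_s: 35.3
tool_pos: [0.4738, 0.101, 0.1078]
eef_rot: [0.619, 0.342, 0.619, -0.342]
wrist_force: [-0.7, -0.8, -1.1]
finger_gap: 0.284
```

Emit:
carry_out(
  rotation=[
    [0,0,0],
    [0,0,0],
    [0,0,0],
    [0,0,0],
    [0,0,0],
  ],
  travel=[
    [2,0,0],
    [4,0,0],
    [6,0,0],
    [8,0,0],
    [8,0,0],
  ],
  jaw=[16,16,16,16,16],
)

```text
time_s: 35.8
tool_pos: [0.4739, 0.1014, 0.1002]
eef_rot: [0.619, 0.342, 0.619, -0.342]
wrist_force: [0.8, 0.2, -1.0]
finger_gap: 0.288
```

```bash
python3 plan.py '[]'
```

```text
start [ 0.4739  0.1014  0.1002 32.2231] tilt [-0.0002  0.    ] F [ 0.8  0.2 -1. ] gap 24.6 t 35.8
```

Emit:
carry_out(
  rotation=[
    [0,0,0],
    [0,0,0],
    [0,0,0],
    [0,0,0],
    [0,0,0],
  ],
  travel=[
    [1,0,0],
    [2,0,0],
    [3,0,0],
    [4,0,0],
    [5,0,0],
  ],
  jaw=[16,16,16,16,16],
)

```text
time_s: 36.3
tool_pos: [0.4741, 0.1014, 0.0955]
eef_rot: [0.619, 0.342, 0.619, -0.342]
wrist_force: [-5.3, 0.3, 14.0]
finger_gap: 0.284
```

Contact again came at the expected height. Releasing and moving over the key with the fingers shut.

Emit:
carry_out(
  rotation=[
    [0,0,0],
    [0,0,0],
    [0,0,0],
    [0,0,0],
    [0,0,0],
  ],
  travel=[
    [-2,0,0],
    [-2,0,0],
    [-2,0,0],
    [-30,0,0],
    [-70,0,0],
  ],
  jaw=[30,44,50,50,50],
)

```text
time_s: 36.8
tool_pos: [0.4731, 0.1014, 0.1648]
eef_rot: [0.618, 0.341, 0.621, -0.342]
wrist_force: [0.6, -0.7, 0.3]
finger_gap: 0.586
```

```bash
python3 plan.py '[[0.690,0.015,0.165,32]]'
```

```text
start [ 0.4731  0.1014  0.1648 32.214 ] tilt [-0.0046  0.0002] F [ 0.6 -0.7  0.3] gap 50.0 t 36.8
travel [[0.0,22.9,31.5],[-0.1,45.8,62.9],[-0.1,68.8,94.4],[-0.1,91.7,125.8],[-0.2,114.6,157.3]] rotX [0.0, 0.1, 0.1, 0.1, 0.2] end [6.5400e-01 2.9000e-02 1.6500e-01 3.2036e+01]
travel [[0.0,23.0,31.4]] rotX [0.0] end [6.90e-01 1.50e-02 1.65e-01 3.20e+01]
```

Emit:
carry_out(
  rotation=[
    [0,0,0],
    [0,0,0],
    [0,0,0],
    [0,0,0],
    [0,0,0],
  ],
  travel=[
    [0,23,31],
    [0,46,63],
    [0,69,94],
    [0,92,126],
    [0,115,157],
  ],
  jaw=[50,50,20,0,0],
)

```text
time_s: 37.3
tool_pos: [0.6563, 0.0291, 0.1652]
eef_rot: [0.619, 0.342, 0.619, -0.342]
wrist_force: [-0.1, 1.0, 1.0]
finger_gap: 0.078
```

Emit:
carry_out(
  rotation=[
    [0,0,0],
    [0,0,0],
    [0,0,0],
    [0,0,0],
  ],
  travel=[
    [0,23,31],
    [0,23,31],
    [0,23,31],
    [0,23,31],
  ],
  jaw=[0,0,0,0],
)

```text
time_s: 37.7
tool_pos: [0.6902, 0.0165, 0.1655]
eef_rot: [0.619, 0.341, 0.619, -0.342]
wrist_force: [-1.1, 0.7, -0.0]
finger_gap: -0.002
```

```bash
python3 plan.py '[[0.690,0.015,0.115,32]]'; python3 - <<'E'
from h import *
t,c=cap('top','t8.png');w,cw=cap('wrist','w12.png');s,cs=cap('scene','s8.png')
cv2.imwrite('pics/c8.png',np.vstack([cv2.resize(np.ascontiguousarray(t[110:285,200:430,::-1]),(420,320)),np.hstack([cv2.resize(w[:,:,::-1],(420,262))])]))
cv2.imwrite('pics/c9.png',cv2.resize(np.ascontiguousarray(s[140:280,160:500,::-1]),(800,330)))
for n,im,cc in(('w',w,cw),('s',s,cs)):
    H,S,V=cv2.split(cv2.cvtColor(np.ascontiguousarray(im),cv2.COLOR_RGB2HSV))
    m=((H>45)&(H<90)&(S>100)&(V>40)).astype(np.uint8)
    k,l,st,ce=cv2.connectedComponentsWithStats(m)
    for i in range(1,k):
        if st[i,4]>30: print(n,ce[i].round(),st[i],ray(cc,*ce[i],.107).round(4))
E
```

```text
start [6.9020e-01 1.6500e-02 1.6550e-01 3.2246e+01] tilt [-0.0006  0.0002] F [-1.1  0.7 -0. ] gap -0.2 t 37.7
travel [[25.2,-0.5,0.5],[50.5,-1.0,1.1]] rotX [0.1, 0.2] end [6.90e-01 1.50e-02 1.15e-01 3.20e+01]
w [354. 151.] [ 321  125   68   52 1209] [0.6846 0.0636 0.107 ]
w [319. 212.] [ 296  190   47   45 1659] [0.6871 0.0158 0.107 ]
s [303. 231.] [300 227   7   9  40] [0.6935 0.0106 0.107 ]
s [325. 240.] [320 234  11  13  59] [0.7057 0.0713 0.107 ]
```

View pics/c8.png

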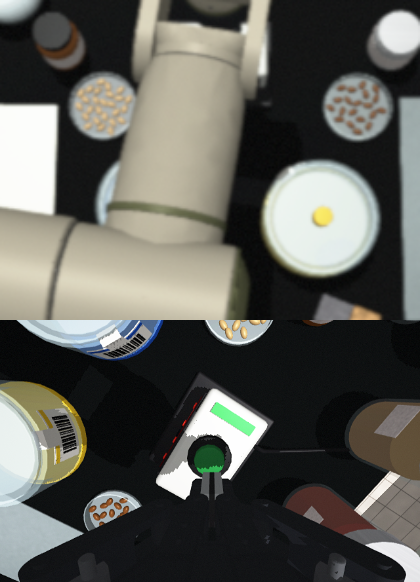

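View pics/c9.png

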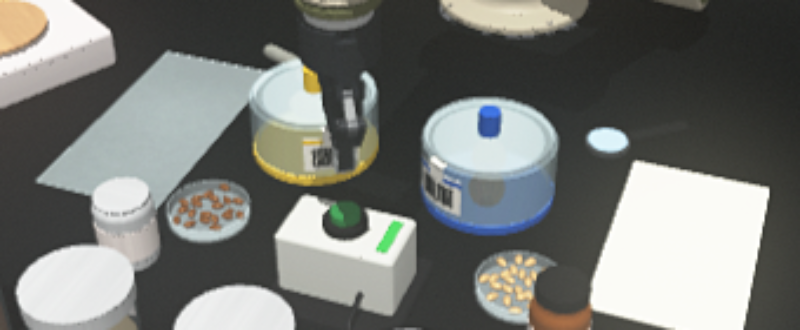

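Both lids sit flat, both bar codes face the reader, and the board is empty. The fingers are above the key, so I'll press gently.

Emit:
carry_out(
  rotation=[
    [0,0,0],
    [0,0,0],
    [0,0,0],
    [0,0,0],
    [0,0,0],
  ],
  travel=[
    [20,-1,0],
    [40,-1,-1],
    [48,-1,-1],
    [52,-1,-1],
    [54,-1,-1],
  ],
  jaw=[0,0,0,0,0],
)

```text
time_s: 38.35
tool_pos: [0.6897, 0.0163, 0.1121]
eef_rot: [0.619, 0.342, 0.619, -0.341]
wrist_force: [-1.6, 0.9, 2.2]
finger_gap: 0.002
```

Emit:
carry_out(
  rotation=[
    [0,0,0],
    [0,0,0],
    [0,0,0],
    [0,0,0],
    [0,0,0],
  ],
  travel=[
    [2,0,0],
    [4,0,0],
    [6,0,0],
    [8,0,0],
    [8,0,0],
  ],
  jaw=[0,0,0,0,0],
)

```text
time_s: 38.85
tool_pos: [0.6901, 0.0163, 0.1068]
eef_rot: [0.62, 0.342, 0.618, -0.341]
wrist_force: [-7.2, 0.8, 19.6]
finger_gap: -0.002
```

Emit:
carry_out(
  rotation=[
    [0,0,0],
    [0,0,0],
    [0,0,0],
  ],
  travel=[
    [1,0,0],
    [1,0,0],
    [1,0,0],
  ],
  jaw=[0,0,0],
)

```text
time_s: 39.15
tool_pos: [0.6901, 0.0163, 0.1068]
eef_rot: [0.621, 0.342, 0.618, -0.341]
wrist_force: [-10.3, 1.3, 24.1]
finger_gap: 0.004
```

```bash
python3 - <<'E'
from h import *
p,R,s=pose();print(p,s['wrist_force'],R.as_matrix()[:2,0])
w,c=cap('wrist','w13.png');t,c=cap('scene','s9.png')
cv2.imwrite('pics/c10.png',np.vstack([cv2.resize(np.ascontiguousarray(w[80:330,180:500,::-1]),(512,400)),cv2.resize(np.ascontiguousarray(t[215:275,265:345,::-1]),(256,192)).repeat(2,1)[:, :512]]))
E
```

```text
[0.69010766 0.01630894 0.10676871] [-10.30738583   1.3426286   24.08165373] [ 0.00436113 -0.0007756 ]
```

View pics/c10.png

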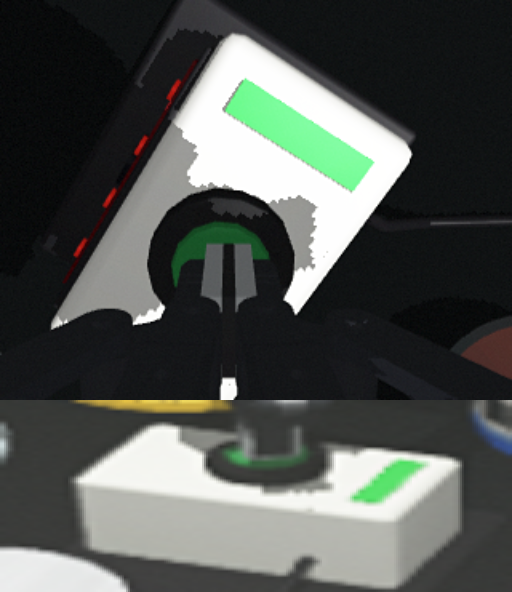

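The key is pushed into its black collar, and the fingertips sit about 3 mm off its centre. To rule out having rested on the collar, I'll let go, re-centre and press again.

Emit:
carry_out(
  rotation=[
    [0,0,0],
    [0,0,0],
    [0,0,0],
    [0,0,0],
  ],
  travel=[
    [-12,0,0],
    [-22,0,0],
    [-22,-2,-3],
    [-22,-2,-3],
  ],
  jaw=[0,0,0,0],
)

```text
time_s: 39.65
tool_pos: [0.6859, 0.0179, 0.1239]
eef_rot: [0.619, 0.342, 0.619, -0.342]
wrist_force: [-0.2, -0.3, -0.3]
finger_gap: 0.0
```

Emit:
carry_out(
  rotation=[
    [0,0,0],
    [0,0,0],
    [0,0,0],
    [0,0,0],
    [0,0,0],
  ],
  travel=[
    [8,0,0],
    [12,0,0],
    [14,0,0],
    [16,0,0],
    [16,0,0],
  ],
  jaw=[0,0,0,0,0],
)

```text
time_s: 40.15
tool_pos: [0.6861, 0.0178, 0.1082]
eef_rot: [0.619, 0.342, 0.619, -0.342]
wrist_force: [-3.2, 0.7, 4.0]
finger_gap: 0.001
```

Emit:
carry_out(
  rotation=[
    [0,0,0],
    [0,0,0],
    [0,0,0],
    [0,0,0],
    [0,0,0],
  ],
  travel=[
    [2,0,0],
    [4,0,0],
    [6,0,0],
    [7,0,0],
    [7,0,0],
  ],
  jaw=[0,0,0,0,0],
)

```text
time_s: 40.65
tool_pos: [0.6865, 0.0178, 0.1066]
eef_rot: [0.621, 0.342, 0.618, -0.341]
wrist_force: [-14.5, 1.8, 31.7]
finger_gap: -0.003
```

The force curve was 2.2 N, then 4.0 N, then a hard stop near 5 N after about 6 mm. That matches the key going fully down. Lifting clear and doing a final check.

Emit:
carry_out(
  rotation=[
    [0,0,0],
    [0,0,0],
    [0,0,0],
    [0,0,0],
    [0,0,0],
  ],
  travel=[
    [-15,0,0],
    [-45,0,0],
    [-90,0,0],
    [-130,0,0],
    [-130,0,0],
  ],
  jaw=[0,0,0,0,0],
)

```text
time_s: 41.15
tool_pos: [0.6882, 0.0175, 0.2378]
eef_rot: [0.623, 0.343, 0.615, -0.34]
wrist_force: [0.4, 0.0, -0.3]
finger_gap: -0.002
```

Emit:
carry_out(
  rotation=[
    [0,0,0],
    [0,0,0],
    [0,0,0],
    [0,0,0],
    [0,0,0],
  ],
  travel=[
    [0,-45,0],
    [0,-90,0],
    [0,-130,0],
    [0,-170,0],
    [0,-200,0],
  ],
  jaw=[0,0,0,0,0],
)

```text
time_s: 41.65
tool_pos: [0.5152, -0.0898, 0.2307]
eef_rot: [0.619, 0.342, 0.619, -0.342]
wrist_force: [0.3, -0.2, -0.2]
finger_gap: -0.004
```

```bash
python3 plan.py '[]'; python3 - <<'E'
from h import *
s,c=cap('scene','s10.png');cv2.imwrite('pics/c11.png',cv2.resize(np.ascontiguousarray(s[140:300,160:500,::-1]),(800,376)))
E
```

```text
start [ 0.5152 -0.0898  0.2307 32.1831] tilt [-0.0006  0.    ] F [ 0.3 -0.2 -0.2] gap -0.3 t 41.6
```

View pics/c11.png

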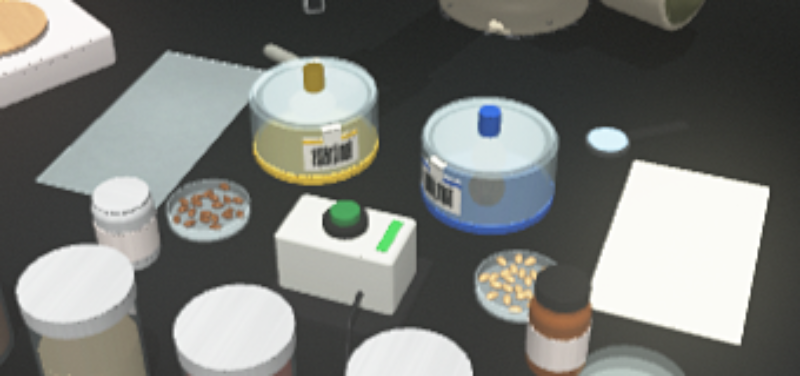

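The final view shows both jars closed flat, with the yellow knob at (314,77) and the blue knob at (489,121). Both labels face the reader, the key is up at (344,213), the board is empty and the bystanders are in place.

```bash
python3 -c "
from station import robot
print(robot.sign_off())"
```

```text
the job is handed in; nothing more can be done
None
```

I finished every step and handed the job in at about 42 s of the 210 s allowed; sign-off gives no verdict.

- **Nuts:** I lowered the two dark nuts into the blue jar and the single pale nut into the yellow jar. Only one pale nut was present at this start. All three were seen inside the jars before the lids went on, and the board was empty afterwards.
- **Labels:** I turned the blue jar about 137° and the yellow jar about 125°. The line through each label misses the middle of the window by about 16 mm (blue) and 8 mm (yellow); the limit is 50 mm.
- **Lids:** Both lids made contact within 1–2 mm of the expected seating height. The last picture shows both flat, with each knob's colour matching its jar.
- **Key:** I pressed it twice, because in the first press the fingertips were about 3 mm off centre. In the second press it gave about 4 N on the way down, then hit a hard stop; I read that as fully down. It was up again in the last picture.

Some checks disagreed or were not conclusive:

- **Blue jar shift:** the blue jar shifted about 10 mm while the nuts went in, which is inside the 60 mm limit. I re-measured it before fitting its lid.
- **Key height:** the measured stop height at the key was about 3 to 4 mm above the nominal value. I judged "fully down" from the force and travel instead.
- **Pale nut:** it rolled to the side of the yellow jar after I released it.

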